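Pack the clip jars for posting

TASK

Get the jars ready for posting: lift the funnel out of the carton and stand it, spout up, wholly on the cork trivet, then stand every clip-lid jar from the turntable upright on the carton floor. Then close the carton: fold both short end flaps down flat first, with the long side flaps still up, and after that both long side flaps flat over them. Leave the mug, pot and spoon where they are.

Things in the scene. Friction and masses are not known exactly. Their poses are not given: they have to be found in the camera images.
- carton: Open cardboard shipping carton, fixed to the bench, 150 mm (its x, short) by 240 mm (its y, long) by 78 mm high, walls and floor 4 mm thick (inner floor 4 mm above the bench, inside 142 by 232 mm). Origin: centre of its underside; z up. Four flaps hinge on its rim, standing up and leaning outward.
- flap_end_left (a joint): Angle of the short end flap at the carton's +y end (146 mm wide, hinged at carton y = +120 mm, 78 mm up; 74 mm from hinge to free edge, 3 mm thick): 0 lying flat shut, 1.57 upright, more when leaning outward (starts 1.7 to 1.95, stop at 2.15). Its stiff crease keeps it at any angle it is left at; about 0.5 N at the free edge moves it, so it can be pushed over and pressed down.
- flap_end_left_edge (a point): Middle of the free edge of the short end flap at the carton's +y end, 74 mm from its hinge.
- flap_end_right (a joint): Angle of the short end flap at the carton's -y end (146 mm wide, hinged at carton y = -120 mm, 78 mm up; 74 mm from hinge to free edge, 3 mm thick): 0 lying flat shut, 1.57 upright, more when leaning outward (starts 1.7 to 1.95, stop at 2.15). Its stiff crease keeps it at any angle it is left at; about 0.5 N at the free edge moves it, so it can be pushed over and pressed down.
- flap_end_right_edge (a point): Middle of the free edge of the short end flap at the carton's -y end, 74 mm from its hinge.
- flap_side_near (a joint): Angle of the long side flap at the carton's -x side (238 mm wide, hinged at carton x = -75 mm, 82 mm up; 74 mm from hinge to free edge, 3 mm thick): 0 lying flat shut, 1.57 upright, more when leaning outward (starts 1.7 to 1.95, stop at 2.15). Its stiff crease keeps it at any angle it is left at; about 0.5 N at the free edge moves it, so it can be pushed over and pressed down.
- flap_side_near_edge (a point): Middle of the free edge of the long side flap at the carton's -x side, 74 mm from its hinge.
- flap_side_far (a joint): Angle of the long side flap at the carton's +x side (238 mm wide, hinged at carton x = +75 mm, 82 mm up; 74 mm from hinge to free edge, 3 mm thick): 0 lying flat shut, 1.57 upright, more when leaning outward (starts 1.7 to 1.95, stop at 2.15). Its stiff crease keeps it at any angle it is left at; about 0.5 N at the free edge moves it, so it can be pushed over and pressed down.
- flap_side_far_edge (a point): Middle of the free edge of the long side flap at the carton's +x side, 74 mm from its hinge.
- jar1_center (a point): Squat white ceramic jar with a flat clip lid snapped shut: round, 50 mm diameter (thin clip wires stand out 4 mm), 64 mm tall, about 0.18 kg, standing upright. This point is its centre, 32 mm above its foot; z is its axis. May be absent.
- jar2_center (a point): Squat white ceramic jar with a flat clip lid snapped shut: round, 50 mm diameter (thin clip wires stand out 4 mm), 64 mm tall, about 0.18 kg, standing upright. This point is its centre, 32 mm above its foot; z is its axis. May be absent.
- jar3_center (a point): Squat white ceramic jar with a flat clip lid snapped shut: round, 50 mm diameter (thin clip wires stand out 4 mm), 64 mm tall, about 0.18 kg, standing upright. This point is its centre, 32 mm above its foot; z is its axis. May be absent.
- jar4_center (a point): Squat white ceramic jar with a flat clip lid snapped shut: round, 50 mm diameter (thin clip wires stand out 4 mm), 64 mm tall, about 0.18 kg, standing upright. This point is its centre, 32 mm above its foot; z is its axis. May be absent.
- funnel_center (a point): Pink plastic funnel standing mouth down in the carton, spout up: mouth 84 mm diameter, 110 mm tall, tapering up to the round spout, which is 24 mm across at 56 mm above the foot and 20 mm at the top; 60 g. This point is on its axis half-way up (55 mm above its foot); z runs up the spout.
- funnel_spout (a point): Point on the funnel's axis in its spout (about 22 mm diameter), 88 mm above its foot: where to grip it.
- trivet: Round cork trivet, fixed on the bench, 160 mm diameter, 8 mm thick; origin at the centre of its underside.
- turntable: Round wooden lazy Susan, 320 mm diameter, top 25 mm above the bench, locked so that it does not turn; the jars and the mug stand on it. Origin at the centre of its underside.
- mug: Blue ceramic mug, 72 mm diameter, 85 mm tall, with a handle to its +y that reaches about 65 mm from its axis, standing on the turntable; origin at the centre of its foot. Leave it alone.
- pot: Small aluminium pot, 120 mm diameter, 75 mm tall, on the bench to the right of the carton; origin at the centre of its foot. Leave it alone.
- spoon: Wooden spoon, 240 mm long, lying on the bench beyond the carton; origin underneath its middle. Leave it alone.
Things that resemble listed ones, but are neither listed nor needed, are in the scene too. What is shaped like the part that bears jar4_center but purple is not meant. Leave any blue or turquoise look-alike of the part that bears jar2_center alone.

How it is judged:
By the outcome, as a careful person would: the job done as asked, in the order asked, and still so for the second after the job is handed in, with the robot touching nothing.
Of jar1, jar2, jar3, jar4 only 2 to 4 are there at a start; the rules pass over those that are not, and their reading is None.
At some moment in a run one of jar1, jar2, jar3, jar4 may be knocked a few centimetres aside while the robot is not near it.
It also fails if it takes over 208 s, if anything falls off the work surface, if the arm or the gripper's body presses on something with over 40 N, if the wrist force passes 120 N, or if a joint passes its speed limit or range.

ROBOT

A 6-joint arm with a two-finger parallel gripper is mounted at the origin on the work surface. World frame = base frame: x ahead of the robot, y to its left, z up, the work surface at z = 0. Lengths are in m, angles in degrees, forces in N, time in s.
With the tool pointing down it reaches from about 0.35 to 0.875 m from the base axis. Payload 4.2 kg.
Tool frame: the origin (TCP) lies at the very end of the fingers, on their centre line; the grasp point (between the pads) lies 19 mm behind it; z points along the fingers, y is the line along which they close (so a half turn about z gives the same grasp; the last joint's range is limited). The gripper opens to 87 mm and grips with 3 to 60 N. Pads are 19 mm wide; open, the fingers measure 117 mm over their backs; the gripper's body (75 mm by 190 mm) begins 51 mm behind the grasp point.
Start: joints at [90.676, 22.042, 0.453, 0, -68.411, -14.817], TCP at [0.153, 0.606, 0.223] pointing down, gripper open.
Joint ranges: [-179.83, 179.83], [-69.29, 118.12], [-61.27, 80.66], [-181.25, 117.63], [-171.15, -9.14], [-177.46, 177.46]. Speed limits (degrees/s): [159.86, 159.86, 180, 180, 180, 180].

INTERFACE

Orientations are given as a 3x3 rotation matrix whose columns are the frame's x, y, z axes.
In Python, from station import monitor, cams, ticket gives the robot as it stands.
- The arm moves only by the tool drive_tool, never from a script. Its argument "moves" is a list of rows, each an object with "delta_pos": the shift along the tool's x, y, z in mm, a list of three; "turn": the turn about the tool's z in rad; "claw": the opening, from 0 (shut) to 1 (fully open). A call has 1 to 12 rows; each row shifts and turns the commanded pose from where the row before left it, along the tool's axes as they then stand; what a row does not reach is not made up. A row lasts 1/8 s, in which the tool goes at most 62.5 mm and 10.7 degrees, less where a joint would pass 70% of its speed; a pose out of reach is approached as far as the arm can. A call is refused whole if a number of a shift passes 62.5 or a number of a turn 0.188, either way. A call with a gripper value outside its range is refused whole. The fingers move at their own pace and stop on an object; the grip force is fixed at half the most. Time passes only in rows, so rows that do not move let the fingers close. It gives the time, the measured TCP pose, the force, the opening and the grip force at its end, in the units of the state.
- monitor.sense(): the state, without advancing time (a new reading comes with each control period).
- cams.capture(name): name is "scene" or "top"; returns a dict with "color" (384x512x3 uint8, red, green, blue), "range_z" (384x512 float32, m along the optical axis (not along the pixel's ray), 0 where there is no reading), "vertical_fov" (degrees; the focal length in pixels is half the picture's height over the tangent of half this angle, whatever the lens; pixels are square), "cx", "cy" (the principal point, pixels), "extrinsics" (4x4, takes a point from camera to world coordinates). Camera axes: x right, y down, z forward; pixel columns grow to the right and rows downward; lengths in m; the calibration is good to about 2 mm. A picture is of the moment at which its call begins.
- ticket.finish_job(): hands the job in; it is judged then, once.
The state is a dict: "time_s": time; "joints": joint angles; "joint_velocities": joint speeds; "effort": joint torques, N m; "tcp_pos": TCP position; "ee_rot": TCP orientation; "wrist_force": force on the tool from outside, world axes, zero at the start; "moment": the same for the moment, N m; "gripper_width": opening from 0.0 (shut) to 1.0 (fully open); "gripper_force": force on a finger pad.
Only numpy, scipy, OpenCV 4.12 (cv2) and the standard library are available. Lean on these libraries where they do the work, as an engineer would, in place of code of your own. Each camera call takes 0.05 s, during which the arm holds its last target. There are 200 camera calls.

## Working session

There is one attempt and no reset: what is moved stays moved. The work goes in short steps, Python scripts to look and compute and a tool call to move; the robot and the scene stay as the last step left them, time stands still between calls to the robot, and variables do not carry over. Pictures are saved under pics/ and viewed, at most 14 in all, crops included, and the job is handed in when it is done.

Besides the shell and the picture viewer there is one more tool, called by a JSON object that holds its "op" and its "data". drive_tool: Moves the arm, as the interface text tells. Its arguments: {"type":"object","properties":{"moves":{"type":"array","items":{"type":"object","properties":{"delta_pos":{"type":"array","items":{"type":"number"}},"turn":{"type":"number"},"claw":{"type":"number"}}}}},"required":["moves"]}

```bash
ls; mkdir -p pics; cat > h.py <<'E'
import numpy as np, cv2
from station import monitor, cams, ticket
def cap(n):
    d=cams.capture(n); d['f']=192/np.tan(np.radians(d['vertical_fov']/2)); return d
def cloud(d):
    z=d['range_z']; v,u=np.mgrid[:384,:512]
    P=np.stack([(u-d['cx'])/d['f']*z,(v-d['cy'])/d['f']*z,z],-1)
    E=d['extrinsics']; P=P@E[:3,:3].T+E[:3,3]; P[z==0]=np.nan; return P
def ray(d,u,v,h):
    E=d['extrinsics']; r=E[:3,:3]@np.array([(u-d['cx'])/d['f'],(v-d['cy'])/d['f'],1]); o=E[:3,3]
    return o+r*(h-o[2])/r[2]
def save(d,n,s=1.5,box=None):
    im=d['color'][...,::-1]
    if box: im=im[box[1]:box[3],box[0]:box[2]]
    cv2.imwrite('pics/'+n,cv2.resize(im,None,fx=s,fy=s,interpolation=cv2.INTER_CUBIC))
E
python3 - <<'E'
from h import *
import pickle
s=monitor.sense(); print(s['time_s'],s['tcp_pos'],s['ee_rot'],s['gripper_width'])
D={}
for n in('top','scene'):
    d=cap(n); save(d,n+'0.png',1.5); D[n]=d; print(n,d['extrinsics'].round(3).tolist(),d['f'],d['cx'],d['cy'])
pickle.dump(D,open('d0.pkl','wb'))
E
```

```text
pics
0.0 [0.15251213 0.60548576 0.22143469] [[ 9.69655507e-01 -2.44474918e-01 -4.60454196e-04]
 [-2.44475337e-01 -9.69653061e-01 -2.17971220e-03]
 [ 8.64041412e-05  2.22613963e-03 -9.99997518e-01]] 1.002396902421163
top [[-0.02, -0.988, 0.156, 0.3], [-1.0, 0.021, 0.005, 0.077], [-0.009, -0.156, -0.988, 1.524], [0.0, 0.0, 0.0, 1.0]] 477.20900081227944 252.57025495243263 188.65209597703853
scene [[-0.564, 0.671, -0.481, 1.096], [0.825, 0.451, -0.34, 0.495], [-0.011, -0.589, -0.808, 1.041], [0.0, 0.0, 0.0, 1.0]] 353.72214459176524 260.2432875205027 187.76572448430255
```

View pics/top0.png

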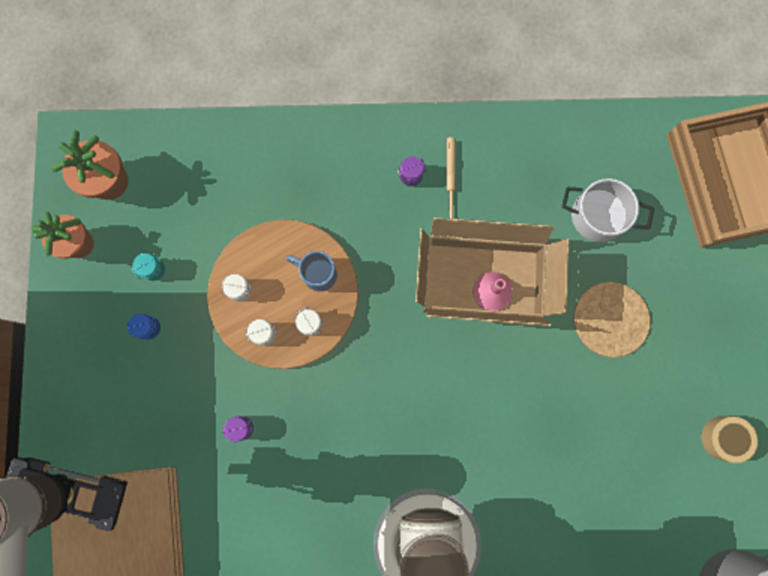

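View pics/scene0.png

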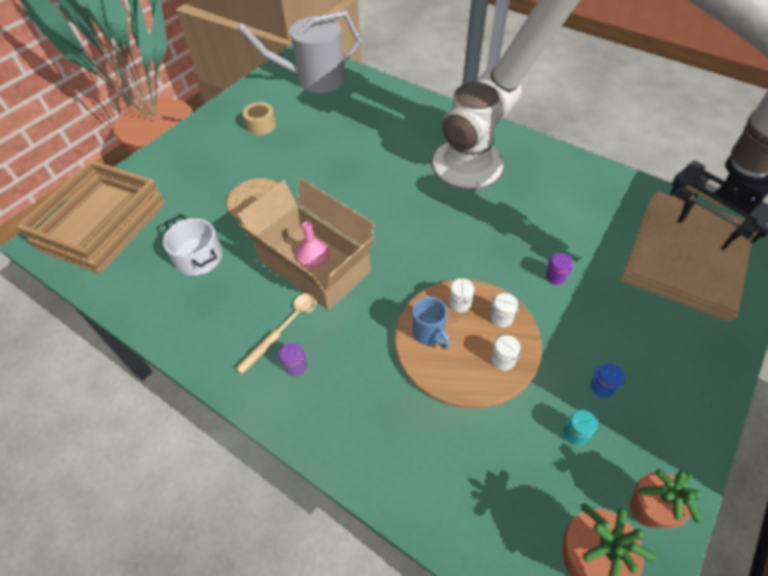

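The top view (768×576 picture) shows three white clip-lid jars on the turntable at (236,287), (260,332) and (308,322). The purple, blue and turquoise look-alikes stand on the bench, and the mug is at (318,268). The carton is at about (490,272) with the pink funnel at (495,290), and the trivet is at (612,319). In the scene view the jars are at (461,295), (504,310) and (506,352). Only the white jars on the turntable fit the description. I'll measure now and make a confirming crop.

```bash
python3 - <<'E'
from h import *
import pickle
D=pickle.load(open('d0.pkl','rb'))
d=D['top']; P=cloud(d); hsv=cv2.cvtColor(d['color'],cv2.COLOR_RGB2HSV)
H,S,V=[hsv[...,i].astype(int) for i in range(3)]
def comps(m,a=40):
    n,l,st,c=cv2.connectedComponentsWithStats(m.astype(np.uint8)); return [(c[i],st[i],l==i) for i in range(1,n) if st[i,4]>a]
def med(m): return np.nanmedian(P[m],0).round(4)
jb=(S<60)&(V>150)&(P[...,2]>0.07)&(P[...,2]<0.11); jb[:,:130]=0; jb[:,250:]=0
for c,s,m in comps(jb): print('jar',c.round(1),s,med(m), ray(d,*c,0.089).round(4))
pk=((H>160)|(H<6))&(S>80)&(V>120); pk[:,:280]=0; pk[:,400:]=0
for c,s,m in comps(pk):
    z=P[...,2]; q=m&(z>0.095); print('funnel',c.round(1),s,'top pts',q.sum(),med(q),np.nanmax(z[m]), 'low',P[m&(z<.04)].mean(0) if (m&(z<.04)).any() else '')
# trivet by depth
z=P[...,2]
# turntable/trivet colours
tr=(H>8)&(H<25)&(S>60)&(z<0.02)&(np.arange(512)[None]>378)&(np.arange(512)[None]<440)&(np.arange(384)[:,None]>180)&(np.arange(384)[:,None]<245)
for c,s,m in comps(tr,200):
    cc=cv2.findContours(m.astype(np.uint8),0,1)[0][0]; (x,y),r=cv2.minEnclosingCircle(cc); print('trivet',x,y,r,s,ray(d,x,y,.008).round(4), r/477*1.516)
# mug
mg=(H>95)&(H<125)&(S>80)&(z>.05); mg[:,:190]=0; mg[:,240:]=0
for c,s,m in comps(mg): print('mug',c,s,med(m))
pu=(S>80)&(H>125)&(H<160)
for c,s,m in comps(pu): print('purple',c,med(m))
# carton: cardboard points high
cb=(z>0.04)&(z<0.2)&(P[...,0]>.3)&(P[...,0]<.75)&(P[...,1]<.15)&(P[...,1]>-.32)&~pk&(S>50)
q=P[cb]
for lo,hi in((.06,.085),(.085,.11),(.11,.13),(.13,.16),(.16,.2)):
    w=q[(q[:,2]>lo)&(q[:,2]<hi)]; print(lo,hi,len(w),np.percentile(w,[1,50,99],0).round(3).tolist() if len(w) else '')
save(d,'crop1.png',4,(130,140,250,250))
pts=d['color'][130:230,265:395]; save(d,'crop2.png',5,(265,130,395,230))
E
```

```text
jar [156.  190.4] [148 183  17  16 213] [0.5281 0.3789 0.0883] [0.5274 0.3789 0.089 ]
jar [204.8 213.9] [197 205  17  18 214] [0.4522 0.23   0.0887] [0.4524 0.2303 0.089 ]
jar [172.5 220.6] [164 213  18  17 221] [0.4335 0.3289 0.0885] [0.4342 0.3281 0.089 ]
funnel [328.1 193.9] [316 181  26  26 523] top pts 33 [ 0.5153 -0.1551  0.1101] 0.12508211091017274 low [ 0.51205066 -0.15178964  0.0257017 ]
trivet 407.5833435058594 212.5833282470703 25.81702423095703 [ 383  188   50   50 1980] [ 0.452  -0.4067  0.008 ] 0.0820515906375909
mug [215.53571429 181.69642857] [202 169  21  22  56] [0.5405 0.1907 0.1085]
purple [273.92640693 113.41558442] [0.7713 0.0118 0.0629]
purple [157.95041322 285.58264463] [0.2407 0.3749 0.0627]
0.06 0.085 594 [[0.458, -0.31, 0.061], [0.574, -0.169, 0.078], [0.696, -0.008, 0.085]]
0.085 0.11 739 [[0.451, -0.27, 0.085], [0.567, -0.18, 0.098], [0.63, -0.002, 0.11]]
0.11 0.13 660 [[0.442, -0.278, 0.11], [0.567, -0.17, 0.12], [0.636, 0.004, 0.13]]
0.13 0.16 929 [[0.433, -0.285, 0.13], [0.571, -0.16, 0.144], [0.642, 0.011, 0.157]]
0.16 0.2 4 [[0.44, -0.153, 0.16], [0.536, -0.121, 0.161], [0.639, -0.053, 0.162]]
```

View pics/crop1.png

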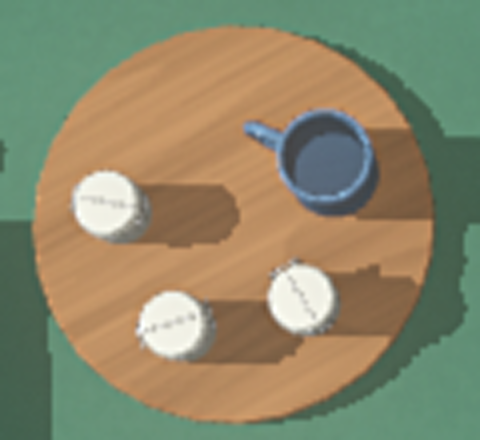

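View pics/crop2.png

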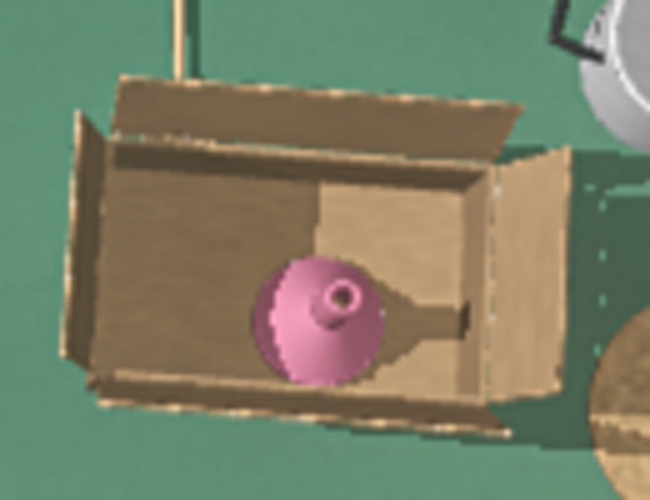

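The crop shows three white lids with clip wires (dashed lines), clear of the mug. The carton crop shows the spout ring at crop (343,297), which is pixel (333.6,189.4). Next I'll fit the carton pose from the flap planes.

```bash
python3 - <<'E'
from h import *
import pickle
D=pickle.load(open('d0.pkl','rb'))
d=D['top']; P=cloud(d)
print('spout',ray(d,333.6,189.4,.114).round(4))
c=np.array([.542,-.142]); th=np.radians(-2.5)
for it in range(3):
    R=np.array([[np.cos(th),-np.sin(th)],[np.sin(th),np.cos(th)]])
    allq=np.concatenate([cloud(D[n]).reshape(-1,3) for n in('top','scene')]); allq=allq[~np.isnan(allq[:,0])]
    L=(allq[:,:2]-c)@R; z=allq[:,2]; res={}
    for k,(ax,sg,h,w) in dict(left=(1,1,.078,.06),right=(1,-1,.078,.06),near=(0,-1,.082,.1),far=(0,1,.082,.1)).items():
        half=.12 if ax else .075
        o=sg*L[:,ax]-half; t=L[:,1-ax]
        m=(abs(t)<w)&(z>h+.008)&(z<h+.068)&(o>-.015)&(o<.06)
        A=np.c_[z[m]-h,t[m],np.ones(m.sum())]; b=o[m]
        for _ in range(5):
            x=np.linalg.lstsq(A,b,rcond=None)[0]; r=abs(A@x-b); k2=r<max(.003,np.median(r)*2.5); A,b=A[k2],b[k2]
        res[k]=x; 
        if it==2: print(k,len(b),x.round(4),'angle',round(np.pi/2+np.arctan(x[0]),3))
    # slope dt: yaw correction: for +x side: o = a t -> rotation; 
    dth=np.mean([-res['far'][1],res['near'][1]])*1.0
    dx=(res['far'][2]-res['near'][2])/2; dy=(res['left'][2]-res['right'][2])/2
    if it<2: c=c+R@[dx,dy]; th=th+dth
    print(c.round(4),np.degrees(th).round(2),'half extents err',(res['far'][2]+res['near'][2])/2,(res['left'][2]+res['right'][2])/2)
print('spout local', R.T@(ray(d,333.6,189.4,.114)[:2]-c))
m=monitor.sense(); print(m['ee_rot'][:2])
hsv=cv2.cvtColor(d['color'],cv2.COLOR_RGB2HSV)
E
```

```text
spout [ 0.5153 -0.1575  0.114 ]
[ 0.5397 -0.1316] -5.38 half extents err 0.0006039529402416738 0.0007936065590679322
[ 0.5402 -0.1315] -5.42 half extents err 0.0005069893848048133 0.0005489693733688245
left 360 [0.2766 0.0021 0.0006] angle 1.841
right 812 [ 0.3956 -0.0013  0.0005] angle 1.947
near 873 [0.3359 0.0005 0.0005] angle 1.895
far 774 [0.2431 0.0007 0.0005] angle 1.809
[ 0.5402 -0.1315] -5.42 half extents err 0.0004989191737619243 0.000552045493042881
spout local [-0.02232993 -0.02823629]
[[ 9.69642948e-01 -2.44524883e-01 -3.66419483e-04]
 [-2.44525136e-01 -9.69641139e-01 -1.87607170e-03]]
```

{"op": "drive_tool", "data": {"moves": [{"delta_pos": [0, 0, 0], "turn": -0.153}, {"delta_pos": [31, 52, 0]}, {"delta_pos": [31, 52, 0]}, {"delta_pos": [31, 52, 0]}, {"delta_pos": [31, 52, 0]}, {"delta_pos": [31, 52, 0]}, {"delta_pos": [31, 52, 0]}, {"delta_pos": [31, 52, 0]}, {"delta_pos": [31, 52, 0]}, {"delta_pos": [31, 52, 0]}, {"delta_pos": [31, 52, 0]}, {"delta_pos": [31, 52, 0]}]}}

```text
invalid input
```

```bash
cat > go.py <<'E'
import sys; from h import *
# usage: go.py w x y z [yaw] (world) | c x y z (carton frame, yaw -5.42)
C=np.array([.5402,-.1315]); TH=np.radians(-5.42)
def rot(t): return np.array([[np.cos(t),-np.sin(t)],[np.sin(t),np.cos(t)]])
if __name__=='__main__':
    a=[float(v) for v in sys.argv[2:]]; s=monitor.sense(); p=np.array(s['tcp_pos']); R=np.array(s['ee_rot'])
    yaw=np.arctan2(R[1,0],R[0,0]); ty=np.radians(a[3]) if len(a)>3 else TH
    xy=np.array(a[:2]) if sys.argv[1]=='w' else C+rot(TH)@a[:2]
    dp=np.r_[xy-p[:2],a[2]-p[2]]*1000
    X=np.array([np.cos(ty),np.sin(ty)]); Y=np.array([np.sin(ty),-np.cos(ty)])
    print('t',round(s['time_s'],2),'tcp',p.round(4),'yaw',np.degrees(yaw).round(2),'carton',(rot(TH).T@(p[:2]-C)).round(4),'w',s['gripper_width'],'F',np.round(s['wrist_force'],1),'j',np.round(s['joints'],0))
    print('turn',round(-((ty-yaw+np.pi)%(2*np.pi)-np.pi),3),'then tool d',(X@dp[:2]).round(1),(Y@dp[:2]).round(1),(-dp[2]).round(1))
E
python3 go.py w 0.5153 -0.1575 0.22
```

```text
t 0.1 tcp [0.1526 0.6056 0.2216] yaw -14.15 carton [-0.4555  0.6971] w 0.998161231943011 F [ 0.1 -0.1 -0.8] j [ 91.  22.   0.  -0. -68. -15.]
turn -0.152 then tool d 433.2 725.4 1.6
```

{"op": "drive_tool", "data": {"moves": [{"delta_pos": [0, 0, 0], "turn": -0.152, "claw": 1}, {"delta_pos": [31, 52, 0], "turn": 0, "claw": 1}, {"delta_pos": [31, 52, 0], "turn": 0, "claw": 1}, {"delta_pos": [31, 52, 0], "turn": 0, "claw": 1}, {"delta_pos": [31, 52, 0], "turn": 0, "claw": 1}, {"delta_pos": [31, 52, 0], "turn": 0, "claw": 1}, {"delta_pos": [31, 52, 0], "turn": 0, "claw": 1}, {"delta_pos": [31, 52, 0], "turn": 0, "claw": 1}, {"delta_pos": [31, 52, 0], "turn": 0, "claw": 1}, {"delta_pos": [31, 52, 0], "turn": 0, "claw": 1}, {"delta_pos": [31, 52, 0], "turn": 0, "claw": 1}, {"delta_pos": [31, 52, 0], "turn": 0, "claw": 1}]}}

```text
time_s: 1.6
tcp_pos: [0.4384, 0.0024, 0.2226]
ee_rot: [[0.996, -0.094, 0.0], [-0.094, -0.996, 0.0], [0.0, -0.0, -1.0]]
wrist_force: [1.6, 1.1, 0.9]
gripper_width: 1.0
gripper_force: 0.0
```

```bash
python3 go.py w 0.5153 -0.1575 0.22
```

```text
t 1.6 tcp [0.4384 0.0024 0.2226] yaw -5.42 carton [-0.114   0.1237] w 1.0003679183933594 F [1.6 1.1 0.9] j [ 22.   3. -24.  -0. -62.  63.]
turn -0.0 then tool d 91.7 151.9 2.6
```

{"op": "drive_tool", "data": {"moves": [{"delta_pos": [30.5, 50.5, 0], "turn": 0, "claw": 1}, {"delta_pos": [30.5, 50.5, 0], "turn": 0, "claw": 1}, {"delta_pos": [30.5, 50.5, 0], "turn": 0, "claw": 1}, {"delta_pos": [0, 0, 0], "turn": 0, "claw": 1}, {"delta_pos": [0, 0, 40], "turn": 0, "claw": 0.7}, {"delta_pos": [0, 0, 40], "turn": 0, "claw": 0.7}, {"delta_pos": [0, 0, 40], "turn": 0, "claw": 0.7}, {"delta_pos": [0, 0, 28], "turn": 0, "claw": 0.7}, {"delta_pos": [0, 0, 0], "turn": 0, "claw": 0.7}]}}

```text
time_s: 2.72
tcp_pos: [0.5125, -0.1543, 0.0726]
ee_rot: [[0.996, -0.094, -0.006], [-0.094, -0.996, 0.0], [-0.006, 0.0, -1.0]]
wrist_force: [-0.3, 0.3, 0.1]
gripper_width: 0.706
gripper_force: 0.0
```

```bash
python3 go.py w 0.5153 -0.1575 0.073; python3 - <<'E'
from h import *
for n in('top','scene'): save(cap(n),n+'1.png',4,(265,110,395,230) if n=='top' else (130,90,270,220))
E
```

```text
t 2.73 tcp [ 0.5125 -0.1543  0.0726] yaw -5.4 carton [-0.0254 -0.0253] w 0.7060825814821725 F [-0.3  0.3  0.1] j [  1.  23. -23.  -0. -45.  84.]
turn 0.0 then tool d 3.1 2.9 -0.4
```

View pics/scene1.png

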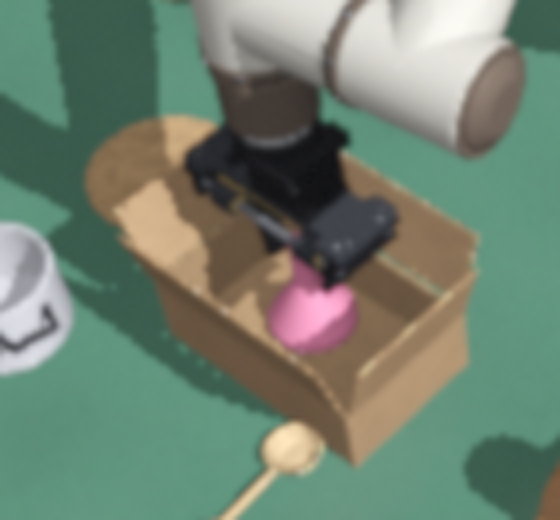

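The gripper straddles the spout, seen at crop (318,265), with the body clear of the flaps. I'll centre it, close and lift.

{"op": "drive_tool", "data": {"moves": [{"delta_pos": [3, 3, 0], "turn": 0, "claw": 0.7}, {"delta_pos": [0, 0, 0], "turn": 0, "claw": 0}, {"delta_pos": [0, 0, 0], "turn": 0, "claw": 0}, {"delta_pos": [0, 0, 0], "turn": 0, "claw": 0}, {"delta_pos": [0, 0, 0], "turn": 0, "claw": 0}, {"delta_pos": [0, 0, 0], "turn": 0, "claw": 0}, {"delta_pos": [0, 0, -15], "turn": 0, "claw": 0}, {"delta_pos": [0, 0, -30], "turn": 0, "claw": 0}, {"delta_pos": [0, 0, -45], "turn": 0, "claw": 0}, {"delta_pos": [0, 0, -45], "turn": 0, "claw": 0}, {"delta_pos": [0, 0, -40], "turn": 0, "claw": 0}, {"delta_pos": [0, 0, 0], "turn": 0, "claw": 0}]}}

```text
time_s: 4.32
tcp_pos: [0.5193, -0.1588, 0.2546]
ee_rot: [[0.996, -0.094, 0.01], [-0.094, -0.996, -0.001], [0.01, 0.0, -1.0]]
wrist_force: [0.8, 1.1, -0.5]
gripper_width: 0.245
gripper_force: 30.0
```

```bash
python3 go.py w 0.448 -0.418 0.083
```

```text
t 4.33 tcp [ 0.5193 -0.1588  0.2546] yaw -5.41 carton [-0.0182 -0.0291] w 0.24491043726409775 F [ 0.8  1.1 -0.5] j [  0.  12.  -9.   0. -68.  84.]
turn 0.0 then tool d -46.5 264.8 171.6
```

{"op": "drive_tool", "data": {"moves": [{"delta_pos": [-9, 50, 0], "turn": 0, "claw": 0}, {"delta_pos": [-9, 50, 0], "turn": 0, "claw": 0}, {"delta_pos": [-9, 50, 0], "turn": 0, "claw": 0}, {"delta_pos": [-9, 50, 0], "turn": 0, "claw": 0}, {"delta_pos": [-9, 50, 0], "turn": 0, "claw": 0}, {"delta_pos": [0, 12, 0], "turn": 0, "claw": 0}, {"delta_pos": [0, 0, 40], "turn": 0, "claw": 0}, {"delta_pos": [0, 0, 50], "turn": 0, "claw": 0}, {"delta_pos": [0, 0, 40], "turn": 0, "claw": 0}, {"delta_pos": [0, 0, 25], "turn": 0, "claw": 0}, {"delta_pos": [0, 0, 10], "turn": 0, "claw": 0}, {"delta_pos": [0, 0, 0], "turn": 0, "claw": 0}]}}

```text
time_s: 5.82
tcp_pos: [0.4479, -0.4146, 0.0844]
ee_rot: [[0.996, -0.094, -0.001], [-0.094, -0.996, 0.0], [-0.001, -0.0, -1.0]]
wrist_force: [-0.2, -0.7, -1.0]
gripper_width: 0.247
gripper_force: 30.0
```

```bash
python3 go.py w 0.448 -0.418 0.078
```

```text
t 5.83 tcp [ 0.4479 -0.4146  0.0844] yaw -5.39 carton [-0.0651 -0.2905] w 0.24677788636358297 F [-0.2 -0.7 -1. ] j [-28.  28. -12.   0. -50. 112.]
turn 0.0 then tool d 0.4 3.4 6.4
```

{"op": "drive_tool", "data": {"moves": [{"delta_pos": [0, 0, 4], "turn": 0, "claw": 0}, {"delta_pos": [0, 0, 2.5], "turn": 0, "claw": 0}, {"delta_pos": [0, 0, 0], "turn": 0, "claw": 0}, {"delta_pos": [0, 0, 0], "turn": 0, "claw": 0.6}, {"delta_pos": [0, 0, 0], "turn": 0, "claw": 0.6}, {"delta_pos": [0, 0, 0], "turn": 0, "claw": 0.6}, {"delta_pos": [0, 0, -30], "turn": 0, "claw": 0.6}, {"delta_pos": [0, 0, -50], "turn": 0, "claw": 0.6}, {"delta_pos": [0, 0, -50], "turn": 0, "claw": 0.6}, {"delta_pos": [0, -50, 0], "turn": 0, "claw": 0.8}, {"delta_pos": [0, -55, 0], "turn": 0, "claw": 1}, {"delta_pos": [0, -55, 0], "turn": 0, "claw": 1}]}}

```text
time_s: 7.32
tcp_pos: [0.4629, -0.2543, 0.2082]
ee_rot: [[0.995, -0.095, 0.001], [-0.095, -0.995, -0.0], [0.001, 0.0, -1.0]]
wrist_force: [1.0, 0.7, 0.5]
gripper_width: 0.851
gripper_force: 0.0
```

```bash
cat > jars.py <<'E'
from h import *
def comps(m,a=40):
    n,l,st,c=cv2.connectedComponentsWithStats(m.astype(np.uint8)); return [(c[i],st[i],l==i) for i in range(1,n) if st[i,4]>a]
d=cap('top'); P=cloud(d); hsv=cv2.cvtColor(d['color'],cv2.COLOR_RGB2HSV)
H,S,V=[hsv[...,i].astype(int) for i in range(3)]; z=P[...,2]
m=(S<60)&(V>140)&(z>.05)&(z<.12); m[:,:100]=0; m[:,375:]=0; m[:150]=0; m[250:]=0
for c,s,k in comps(m): zz=np.nanmedian(z[k]); print('white',c.round(1),s,'z',zz.round(4),'xy',ray(d,*c,zz)[:2].round(4))
pk=((H>160)|(H<6))&(S>80)&(V>120)&(np.arange(512)>375)&(z<.13); pk[:120]=0; pk[260:]=0
for c,s,k in comps(pk): print('pink',c.round(1),s,'max z',np.nanmax(z[k]).round(3),'top',np.nanmedian(P[k&(z>.1)],0).round(3),'low',np.nanmedian(P[k&(z<.05)],0).round(3))
E
python3 jars.py; python3 go.py w 0.452 0.23 0.22
```

```text
white [156.1 190.5] [148 183  17  17 219] z 0.0885 xy [0.527  0.3787]
white [204.9 213.9] [197 205  17  18 219] z 0.0887 xy [0.4523 0.2301]
white [172.6 220.8] [164 213  18  17 227] z 0.0877 xy [0.4337 0.328 ]
pink [411.8 219.3] [398 210  29  17 280] max z 0.121 top [ 0.442 -0.422  0.119] low [ 0.425 -0.403  0.03 ]
t 7.38 tcp [ 0.4628 -0.2496  0.2083] yaw -5.23 carton [-0.0659 -0.1248] w 0.9051614551021737 F [-3.3  3.  -1.9] j [-11.  13. -15.  -0. -62.  96.]
turn 0.003 then tool d -56.0 -476.4 -11.7
```

{"op": "drive_tool", "data": {"moves": [{"delta_pos": [-5.5, -48, 0], "turn": 0, "claw": 1}, {"delta_pos": [-5.5, -48, 0], "turn": 0, "claw": 1}, {"delta_pos": [-5.5, -48, 0], "turn": 0, "claw": 1}, {"delta_pos": [-5.5, -48, 0], "turn": 0, "claw": 1}, {"delta_pos": [-5.5, -48, 0], "turn": 0, "claw": 1}, {"delta_pos": [-5.5, -48, 0], "turn": 0, "claw": 1}, {"delta_pos": [-5.5, -48, 0], "turn": 0, "claw": 1}, {"delta_pos": [-5.5, -48, 0], "turn": 0, "claw": 1}, {"delta_pos": [-5.5, -48, 0], "turn": 0, "claw": 1}, {"delta_pos": [-5.5, -40, 0], "turn": 0, "claw": 1}, {"delta_pos": [0, 0, 0], "turn": 0, "claw": 1}, {"delta_pos": [0, 0, 0], "turn": 0, "claw": 1}]}}

```text
time_s: 8.88
tcp_pos: [0.4526, 0.219, 0.2079]
ee_rot: [[0.996, -0.094, -0.001], [-0.094, -0.996, -0.0], [-0.001, 0.001, -1.0]]
wrist_force: [-0.2, -0.7, 0.1]
gripper_width: 0.999
gripper_force: 0.0
```

```bash
python3 go.py w 0.4523 0.2301 0.057
```

```text
t 8.88 tcp [0.4526 0.219  0.2079] yaw -5.42 carton [-0.1203  0.3407] w 0.9986296001460869 F [-0.2 -0.7  0.1] j [ 44.  11. -18.  -0. -62.  40.]
turn -0.0 then tool d -1.4 -11.0 150.9
```

{"op": "drive_tool", "data": {"moves": [{"delta_pos": [-1.5, -11, 0], "turn": 0, "claw": 1}, {"delta_pos": [0, 0, 30], "turn": 0, "claw": 1}, {"delta_pos": [0, 0, 40], "turn": 0, "claw": 1}, {"delta_pos": [0, 0, 40], "turn": 0, "claw": 1}, {"delta_pos": [0, 0, 30], "turn": 0, "claw": 1}, {"delta_pos": [0, 0, 11], "turn": 0, "claw": 1}, {"delta_pos": [0, 0, 0], "turn": 0, "claw": 1}, {"delta_pos": [0, 0, 0], "turn": 0, "claw": 0}, {"delta_pos": [0, 0, 0], "turn": 0, "claw": 0}, {"delta_pos": [0, 0, 0], "turn": 0, "claw": 0}, {"delta_pos": [0, 0, 0], "turn": 0, "claw": 0}, {"delta_pos": [0, 0, 0], "turn": 0, "claw": 0}]}}

```text
time_s: 10.38
tcp_pos: [0.4526, 0.2307, 0.0573]
ee_rot: [[0.996, -0.095, 0.001], [-0.095, -0.996, 0.0], [0.001, -0.001, -1.0]]
wrist_force: [-0.7, 0.1, 1.6]
gripper_width: 0.562
gripper_force: 30.0
```

```bash
python3 go.py w 0.4523 0.2301 0.057
```

```text
t 10.38 tcp [0.4526 0.2307 0.0573] yaw -5.42 carton [-0.1214  0.3523] w 0.5622233258770684 F [-0.7  0.1  1.6] j [ 45.  22. -28.   0. -40.  39.]
turn -0.0 then tool d -0.3 0.7 0.3
```

{"op": "drive_tool", "data": {"moves": [{"delta_pos": [0, 0, -15], "turn": 0, "claw": 0}, {"delta_pos": [0, 0, -40], "turn": 0, "claw": 0}, {"delta_pos": [0, 0, -50], "turn": 0, "claw": 0}, {"delta_pos": [0, 0, -50], "turn": 0, "claw": 0}, {"delta_pos": [0, 0, -20], "turn": 0, "claw": 0}, {"delta_pos": [20, 48, 0], "turn": 0, "claw": 0}, {"delta_pos": [20, 48, 0], "turn": 0, "claw": 0}, {"delta_pos": [20, 48, 0], "turn": 0, "claw": 0}, {"delta_pos": [20, 48, 0], "turn": 0, "claw": 0}, {"delta_pos": [20, 48, 0], "turn": 0, "claw": 0}, {"delta_pos": [20, 48, 0], "turn": 0, "claw": 0}, {"delta_pos": [0, 0, 0], "turn": 0, "claw": 0}]}}

```text
time_s: 11.88
tcp_pos: [0.5446, -0.0706, 0.2321]
ee_rot: [[0.995, -0.1, -0.001], [-0.1, -0.995, -0.0], [-0.001, 0.0, -1.0]]
wrist_force: [-0.3, 0.3, -1.3]
gripper_width: 0.564
gripper_force: 30.0
```

```bash
python3 go.py c 0.036 -0.028 0.036
```

```text
t 11.88 tcp [ 0.5446 -0.0706  0.2321] yaw -5.73 carton [-0.0013  0.0611] w 0.5636195207412631 F [-0.3  0.3 -1.3] j [ 10.  14.  -9.   0. -66.  75.]
turn -0.005 then tool d 37.3 89.1 196.1
```

{"op": "drive_tool", "data": {"moves": [{"delta_pos": [18.5, 44, 0], "turn": 0, "claw": 0}, {"delta_pos": [18.5, 44, 0], "turn": 0, "claw": 0}, {"delta_pos": [0, 0, 0], "turn": 0, "claw": 0}, {"delta_pos": [0, 0, 0], "turn": 0, "claw": 0}, {"delta_pos": [0, 0, 25], "turn": 0, "claw": 0}]}}

```text
time_s: 12.5
tcp_pos: [0.5744, -0.1575, 0.2094]
ee_rot: [[0.996, -0.093, 0.006], [-0.093, -0.996, -0.0], [0.006, -0.0, -1.0]]
wrist_force: [0.6, -0.1, -2.5]
gripper_width: 0.57
gripper_force: 30.0
```

```bash
python3 go.py c 0.036 -0.028 0.036
```

```text
t 12.5 tcp [ 0.5744 -0.1575  0.2094] yaw -5.31 carton [ 0.0365 -0.0226] w 0.5700196189511806 F [ 0.6 -0.1 -2.5] j [  0.  20.  -5.   0. -65.  84.]
turn 0.002 then tool d -0.5 5.4 173.4
```

{"op": "drive_tool", "data": {"moves": [{"delta_pos": [-0.5, 5, 40], "turn": 0, "claw": 0}, {"delta_pos": [0, 0, 45], "turn": 0, "claw": 0}, {"delta_pos": [0, 0, 40], "turn": 0, "claw": 0}, {"delta_pos": [0, 0, 30], "turn": 0, "claw": 0}, {"delta_pos": [0, 0, 8], "turn": 0, "claw": 0}, {"delta_pos": [0, 0, 0], "turn": 0, "claw": 0}, {"delta_pos": [0, 0, 0], "turn": 0, "claw": 0}]}}

```text
time_s: 13.38
tcp_pos: [0.5734, -0.1633, 0.0458]
ee_rot: [[0.996, -0.094, 0.003], [-0.094, -0.996, -0.0], [0.003, 0.0, -1.0]]
wrist_force: [-0.3, 0.2, -1.9]
gripper_width: 0.568
gripper_force: 30.0
```

```bash
python3 go.py c 0.036 -0.028 0.036
```

```text
t 13.38 tcp [ 0.5734 -0.1633  0.0458] yaw -5.39 carton [ 0.0361 -0.0285] w 0.5676415343387186 F [-0.3  0.2 -1.9] j [ -0.  29. -16.   0. -44.  85.]
turn 0.001 then tool d -0.1 -0.5 9.8
```

{"op": "drive_tool", "data": {"moves": [{"delta_pos": [0, 0, 5], "turn": 0, "claw": 0}, {"delta_pos": [0, 0, 4], "turn": 0, "claw": 0}, {"delta_pos": [0, 0, 0.5], "turn": 0, "claw": 0}, {"delta_pos": [0, 0, 0], "turn": 0, "claw": 0}, {"delta_pos": [0, 0, 0], "turn": 0, "claw": 0.72}, {"delta_pos": [0, 0, 0], "turn": 0, "claw": 0.72}, {"delta_pos": [0, 0, 0], "turn": 0, "claw": 0.72}, {"delta_pos": [0, 0, -20], "turn": 0, "claw": 0.72}, {"delta_pos": [0, 0, -45], "turn": 0, "claw": 0.72}, {"delta_pos": [0, 0, -60], "turn": 0, "claw": 0.72}, {"delta_pos": [0, 0, -60], "turn": 0, "claw": 0.72}, {"delta_pos": [-20, -50, 0], "turn": 0, "claw": 1}]}}

```text
time_s: 14.88
tcp_pos: [0.5608, -0.1136, 0.2252]
ee_rot: [[0.995, -0.099, 0.013], [-0.099, -0.995, -0.001], [0.013, -0.0, -1.0]]
wrist_force: [0.1, 1.5, -1.1]
gripper_width: 0.769
gripper_force: 0.0
```

{"op": "drive_tool", "data": {"moves": [{"delta_pos": [-20, -50, 0], "turn": 0, "claw": 1}, {"delta_pos": [-20, -50, 0], "turn": 0, "claw": 1}, {"delta_pos": [-20, -50, 0], "turn": 0, "claw": 1}, {"delta_pos": [-20, -50, 0], "turn": 0, "claw": 1}, {"delta_pos": [-20, -50, 0], "turn": 0, "claw": 1}, {"delta_pos": [-20, -50, 0], "turn": 0, "claw": 1}, {"delta_pos": [0, 0, 0], "turn": 0, "claw": 1}]}}

```text
time_s: 15.75
tcp_pos: [0.4651, 0.2009, 0.2195]
ee_rot: [[0.996, -0.09, 0.0], [-0.09, -0.996, 0.0], [0.0, -0.0, -1.0]]
wrist_force: [0.2, -0.9, 0.8]
gripper_width: 1.001
gripper_force: 0.0
```

```bash
python3 jars.py; python3 go.py w 0.4337 0.328 0.057 -65
```

```text
white [332.1 173.8] [324 165  17  18 217] z 0.0677 xy [ 0.5714 -0.1627]
white [155.3 189.6] [148 183  17  16 180] z 0.0886 xy [0.5299 0.3813]
pink [412.  213.6] [399 201  28  26 540] max z 0.125 top [ 0.448 -0.412  0.115] low [ 0.44  -0.401  0.032]
t 15.8 tcp [0.4654 0.1994 0.2193] yaw -5.25 carton [-0.1057  0.3224] w 0.9958165350942925 F [ 0.2 -1.2  0. ] j [ 42.  11. -16.  -0. -63.  43.]
turn 1.043 then tool d -129.9 -25.6 162.3
```

{"op": "drive_tool", "data": {"moves": [{"delta_pos": [0, 0, 0], "turn": 0.174, "claw": 1}, {"delta_pos": [0, 0, 0], "turn": 0.174, "claw": 1}, {"delta_pos": [0, 0, 0], "turn": 0.174, "claw": 1}, {"delta_pos": [0, 0, 0], "turn": 0.174, "claw": 1}, {"delta_pos": [0, 0, 0], "turn": 0.174, "claw": 1}, {"delta_pos": [0, 0, 0], "turn": 0.174, "claw": 1}, {"delta_pos": [0, 0, 0], "turn": 0, "claw": 1}]}}

```text
time_s: 16.68
tcp_pos: [0.4662, 0.1969, 0.2194]
ee_rot: [[0.419, -0.908, -0.0], [-0.908, -0.419, -0.0], [0.0, 0.0, -1.0]]
wrist_force: [-0.2, -1.1, -0.4]
gripper_width: 0.995
gripper_force: 0.0
```

```bash
cat > sj.py <<'E'
from h import *
d=cap('scene'); P=cloud(d); hsv=cv2.cvtColor(d['color'],cv2.COLOR_RGB2HSV); z=P[...,2]
m=(hsv[...,1]<60)&(hsv[...,2]>140)&(z>.082)&(z<.096)&(P[...,1]>.05)&(P[...,1]<.6)&(P[...,0]>.3)&(P[...,0]<.75)
n,l,st,c=cv2.connectedComponentsWithStats(m.astype(np.uint8))
for i in range(1,n):
    if st[i,4]>20: q=P[l==i]; print('scene lid',c[i].round(1),st[i,4],'mid',((q.min(0)+q.max(0))/2).round(4),'med',np.median(q,0).round(4),'size',np.ptp(q,0).round(3))
E
python3 sj.py; python3 go.py w 0.4337 0.328 0.057 -65
```

```text
scene lid [337.1 201.6] 159 mid [0.4353 0.3331 0.0885] med [0.4371 0.3316 0.0884] size [0.048 0.049 0.012]
scene lid [338.2 230.3] 177 mid [0.5277 0.3839 0.0889] med [0.5291 0.3833 0.0886] size [0.049 0.049 0.01 ]
t 16.73 tcp [0.4662 0.1971 0.2194] yaw -65.17 carton [-0.1047  0.3201] w 1.003477487075721 F [ 0.1  0.4 -0.7] j [ 41.  11. -16.   0. -63. -16.]
turn -0.003 then tool d -132.4 -25.9 162.4
```

{"op": "drive_tool", "data": {"moves": [{"delta_pos": [-44, -8.5, 0], "turn": 0, "claw": 1}, {"delta_pos": [-44, -8.5, 0], "turn": 0, "claw": 1}, {"delta_pos": [-44, -8.5, 0], "turn": 0, "claw": 1}, {"delta_pos": [0, 0, 0], "turn": 0, "claw": 1}, {"delta_pos": [0, 0, 30], "turn": 0, "claw": 1}, {"delta_pos": [0, 0, 30], "turn": 0, "claw": 1}, {"delta_pos": [0, 0, 0], "turn": 0, "claw": 1}]}}

```text
time_s: 17.6
tcp_pos: [0.433, 0.3262, 0.1575]
ee_rot: [[0.419, -0.908, -0.004], [-0.908, -0.419, -0.005], [0.003, 0.005, -1.0]]
wrist_force: [-0.1, -0.0, 0.6]
gripper_width: 1.002
gripper_force: 0.0
```

```bash
python3 go.py w 0.4345 0.329 0.057 -65
```

```text
t 17.6 tcp [0.433  0.3262 0.1575] yaw -65.25 carton [-0.1499  0.4456] w 1.002136248383139 F [-0.1 -0.   0.6] j [ 54.  18. -16.  -0. -56. -29.]
turn -0.004 then tool d -1.9 -2.5 100.5
```

{"op": "drive_tool", "data": {"moves": [{"delta_pos": [-2, -2, 30], "turn": 0, "claw": 1}, {"delta_pos": [0, 0, 35], "turn": 0, "claw": 1}, {"delta_pos": [0, 0, 25], "turn": 0, "claw": 1}, {"delta_pos": [0, 0, 10], "turn": 0, "claw": 1}, {"delta_pos": [0, 0, 0], "turn": 0, "claw": 1}, {"delta_pos": [0, 0, 0], "turn": 0, "claw": 0}, {"delta_pos": [0, 0, 0], "turn": 0, "claw": 0}, {"delta_pos": [0, 0, 0], "turn": 0, "claw": 0}, {"delta_pos": [0, 0, 0], "turn": 0, "claw": 0}, {"delta_pos": [0, 0, 0], "turn": 0, "claw": 0}]}}

```text
time_s: 18.85
tcp_pos: [0.4346, 0.3311, 0.0597]
ee_rot: [[0.419, -0.908, -0.001], [-0.908, -0.419, -0.001], [0.0, 0.001, -1.0]]
wrist_force: [-0.2, -0.3, 1.4]
gripper_width: 0.569
gripper_force: 30.0
```

```bash
python3 go.py w 0.4345 0.329 0.057 -65
```

```text
t 18.85 tcp [0.4346 0.3311 0.0597] yaw -65.25 carton [-0.1489  0.4505] w 0.5693355986536948 F [-0.2 -0.3  1.4] j [ 54.  25. -22.  -0. -43. -30.]
turn -0.004 then tool d 1.8 0.9 2.7
```

{"op": "drive_tool", "data": {"moves": [{"delta_pos": [0, 0, -15], "turn": 0, "claw": 0}, {"delta_pos": [0, 0, -40], "turn": 0, "claw": 0}, {"delta_pos": [0, 0, -50], "turn": 0, "claw": 0}, {"delta_pos": [0, 0, -50], "turn": 0, "claw": 0}, {"delta_pos": [0, 0, -17], "turn": 0, "claw": 0}, {"delta_pos": [0, 0, 0], "turn": -0.174, "claw": 0}, {"delta_pos": [0, 0, 0], "turn": -0.174, "claw": 0}, {"delta_pos": [0, 0, 0], "turn": -0.174, "claw": 0}, {"delta_pos": [0, 0, 0], "turn": -0.174, "claw": 0}, {"delta_pos": [0, 0, 0], "turn": -0.174, "claw": 0}, {"delta_pos": [0, 0, 0], "turn": -0.174, "claw": 0}, {"delta_pos": [0, 0, 0], "turn": 0, "claw": 0}]}}

```text
time_s: 20.35
tcp_pos: [0.4347, 0.3311, 0.232]
ee_rot: [[0.995, -0.097, 0.0], [-0.097, -0.995, 0.0], [0.0, -0.0, -1.0]]
wrist_force: [-0.2, -0.9, -2.9]
gripper_width: 0.569
gripper_force: 30.0
```

```bash
python3 go.py c -0.036 -0.028 0.039
```

```text
t 20.35 tcp [0.4347 0.3311 0.232 ] yaw -5.55 carton [-0.1488  0.4506] w 0.5691267030667292 F [-0.2 -0.9 -2.9] j [ 54.  14. -10.  -0. -66.  30.]
turn -0.002 then tool d 112.8 478.6 193.0
```

{"op": "drive_tool", "data": {"moves": [{"delta_pos": [11.5, 48, 0], "turn": 0, "claw": 0}, {"delta_pos": [11.5, 48, 0], "turn": 0, "claw": 0}, {"delta_pos": [11.5, 48, 0], "turn": 0, "claw": 0}, {"delta_pos": [11.5, 48, 0], "turn": 0, "claw": 0}, {"delta_pos": [11.5, 48, 0], "turn": 0, "claw": 0}, {"delta_pos": [11.5, 48, 0], "turn": 0, "claw": 0}, {"delta_pos": [11.5, 48, 0], "turn": 0, "claw": 0}, {"delta_pos": [11.5, 48, 0], "turn": 0, "claw": 0}, {"delta_pos": [11.5, 48, 0], "turn": 0, "claw": 0}, {"delta_pos": [9, 46, 0], "turn": 0, "claw": 0}, {"delta_pos": [0, 0, 0], "turn": 0, "claw": 0}, {"delta_pos": [0, 0, 15], "turn": 0, "claw": 0}]}}

```text
time_s: 21.85
tcp_pos: [0.5022, -0.1553, 0.2172]
ee_rot: [[0.995, -0.097, 0.003], [-0.097, -0.995, 0.0], [0.003, -0.0, -1.0]]
wrist_force: [0.6, -0.2, -2.7]
gripper_width: 0.568
gripper_force: 30.0
```

```bash
python3 go.py c -0.036 -0.028 0.039
```

```text
t 21.85 tcp [ 0.5022 -0.1553  0.2172] yaw -5.57 carton [-0.0356 -0.0273] w 0.5675017228047736 F [ 0.6 -0.2 -2.7] j [  1.  13. -14.  -0. -63.  84.]
turn -0.003 then tool d -0.4 0.7 178.2
```

{"op": "drive_tool", "data": {"moves": [{"delta_pos": [0, 0, 40], "turn": 0, "claw": 0}, {"delta_pos": [0, 0, 45], "turn": 0, "claw": 0}, {"delta_pos": [0, 0, 45], "turn": 0, "claw": 0}, {"delta_pos": [0, 0, 30], "turn": 0, "claw": 0}, {"delta_pos": [0, 0, 8], "turn": 0, "claw": 0}, {"delta_pos": [0, 0, 0], "turn": 0, "claw": 0}, {"delta_pos": [0, 0, 0], "turn": 0, "claw": 0}]}}

```text
time_s: 22.72
tcp_pos: [0.5028, -0.155, 0.05]
ee_rot: [[0.996, -0.094, 0.003], [-0.094, -0.996, -0.0], [0.003, -0.0, -1.0]]
wrist_force: [0.5, 0.2, -1.6]
gripper_width: 0.566
gripper_force: 30.0
```

```bash
python3 go.py c -0.036 -0.028 0.039
```

```text
t 22.73 tcp [ 0.5028 -0.155   0.05  ] yaw -5.39 carton [-0.035  -0.0269] w 0.5657978129951683 F [ 0.5  0.2 -1.6] j [  1.  24. -26.   0. -40.  84.]
turn 0.0 then tool d -1.0 1.1 11.0
```

{"op": "drive_tool", "data": {"moves": [{"delta_pos": [-1, 1, 5], "turn": 0, "claw": 0}, {"delta_pos": [0, 0, 5], "turn": 0, "claw": 0}, {"delta_pos": [0, 0, 0.5], "turn": 0, "claw": 0}, {"delta_pos": [0, 0, 0], "turn": 0, "claw": 0}, {"delta_pos": [0, 0, 0], "turn": 0, "claw": 0.72}, {"delta_pos": [0, 0, 0], "turn": 0, "claw": 0.72}, {"delta_pos": [0, 0, 0], "turn": 0, "claw": 0.72}, {"delta_pos": [0, 0, -20], "turn": 0, "claw": 0.72}, {"delta_pos": [0, 0, -45], "turn": 0, "claw": 0.72}, {"delta_pos": [0, 0, -60], "turn": 0, "claw": 0.72}, {"delta_pos": [0, 0, -60], "turn": 0, "claw": 0.72}, {"delta_pos": [0, -50, 0], "turn": 0, "claw": 1}]}}

```text
time_s: 24.22
tcp_pos: [0.5083, -0.1077, 0.2287]
ee_rot: [[0.995, -0.099, 0.012], [-0.099, -0.995, -0.001], [0.012, -0.001, -1.0]]
wrist_force: [0.6, 1.3, -1.9]
gripper_width: 0.773
gripper_force: 0.0
```

{"op": "drive_tool", "data": {"moves": [{"delta_pos": [0, -55, 0], "turn": 0, "claw": 1}, {"delta_pos": [0, -55, 0], "turn": 0, "claw": 1}, {"delta_pos": [0, -55, 0], "turn": 0.174, "claw": 1}, {"delta_pos": [0, 0, 0], "turn": 0.174, "claw": 1}, {"delta_pos": [0, 0, 0], "turn": 0.174, "claw": 1}, {"delta_pos": [0, 0, 0], "turn": 0.174, "claw": 1}, {"delta_pos": [0, 0, 0], "turn": 0.174, "claw": 1}, {"delta_pos": [0, 0, 0], "turn": 0.174, "claw": 1}, {"delta_pos": [0, 0, 0], "turn": 0, "claw": 1}]}}

```text
time_s: 25.35
tcp_pos: [0.5207, 0.0578, 0.2229]
ee_rot: [[0.42, -0.907, -0.0], [-0.907, -0.42, -0.0], [-0.0, 0.0, -1.0]]
wrist_force: [0.2, 0.2, -0.5]
gripper_width: 0.995
gripper_force: 0.0
```

```bash
python3 jars.py; python3 sj.py;  python3 go.py w 0.528 0.379 0.057 -65
```

```text
white [323.7 178.7] [316 171  16  17 205] z 0.0683 xy [ 0.5565 -0.1361]
white [155.5 190.5] [148 183  15  17 202] z 0.0884 xy [0.5272 0.3806]
white [330.9 195.9] [323 187  17  18 218] z 0.0681 xy [ 0.5022 -0.156 ]
pink [411.9 213.8] [399 201  28  26 519] max z 0.125 top [ 0.446 -0.413  0.114] low [ 0.44  -0.401  0.032]
scene lid [338.2 230.4] 182 mid [0.5285 0.3845 0.0892] med [0.5294 0.3834 0.0887] size [0.048 0.05  0.012]
t 25.45 tcp [0.5208 0.0578 0.2229] yaw -65.1 carton [-0.0372  0.1867] w 1.0006812481207823 F [-0.6 -0.4  0.1] j [ 24.  12. -14.  -0. -64.   1.]
turn -0.002 then tool d -288.0 -142.3 165.9
```

Jar A was knocked inside the carton to carton (+17,-3) mm. It is still upright, but it takes up the slot for the third jar. I'll reseat it first.

{"op": "drive_tool", "data": {"moves": [{"delta_pos": [0, 0, 0], "turn": -0.174, "claw": 0.9}, {"delta_pos": [0, 0, 0], "turn": -0.174, "claw": 0.75}, {"delta_pos": [0, 0, 0], "turn": -0.174, "claw": 0.75}, {"delta_pos": [0, 0, 0], "turn": -0.174, "claw": 0.75}, {"delta_pos": [0, 0, 0], "turn": -0.174, "claw": 0.75}, {"delta_pos": [0, 0, 0], "turn": -0.172, "claw": 0.75}, {"delta_pos": [13.5, 47, 0], "turn": 0, "claw": 0.75}, {"delta_pos": [13.5, 47, 0], "turn": 0, "claw": 0.75}, {"delta_pos": [13.5, 47, 0], "turn": 0, "claw": 0.75}, {"delta_pos": [13.5, 47, 0], "turn": 0, "claw": 0.75}, {"delta_pos": [0, 0, 0], "turn": 0, "claw": 0.75}, {"delta_pos": [0, 0, 0], "turn": 0, "claw": 0.75}]}}

```text
time_s: 26.95
tcp_pos: [0.5562, -0.1344, 0.2228]
ee_rot: [[0.995, -0.096, -0.0], [-0.096, -0.995, 0.0], [-0.0, -0.0, -1.0]]
wrist_force: [-0.3, 0.7, -0.9]
gripper_width: 0.75
gripper_force: 0.0
```

```bash
python3 go.py w 0.5565 -0.1361 0.036
```

```text
t 26.95 tcp [ 0.5562 -0.1344  0.2228] yaw -5.51 carton [ 0.0162 -0.0014] w 0.749633849512388 F [-0.3  0.7 -0.9] j [  3.  17.  -7.  -0. -66.  82.]
turn -0.002 then tool d 0.5 1.7 186.8
```

{"op": "drive_tool", "data": {"moves": [{"delta_pos": [0.5, 2, 30], "turn": 0, "claw": 0.75}, {"delta_pos": [0, 0, 40], "turn": 0, "claw": 0.75}, {"delta_pos": [0, 0, 40], "turn": 0, "claw": 0.75}, {"delta_pos": [0, 0, 35], "turn": 0, "claw": 0.75}, {"delta_pos": [0, 0, 30], "turn": 0, "claw": 0.75}, {"delta_pos": [0, 0, 9], "turn": 0, "claw": 0.75}, {"delta_pos": [0, 0, 0], "turn": 0, "claw": 0.75}, {"delta_pos": [0, 0, 0], "turn": 0, "claw": 0}, {"delta_pos": [0, 0, 0], "turn": 0, "claw": 0}, {"delta_pos": [0, 0, 0], "turn": 0, "claw": 0}, {"delta_pos": [0, 0, 0], "turn": 0, "claw": 0}]}}

```text
time_s: 28.32
tcp_pos: [0.5574, -0.1365, 0.0402]
ee_rot: [[0.995, -0.096, 0.002], [-0.096, -0.995, -0.0], [0.002, -0.0, -1.0]]
wrist_force: [-1.2, 1.2, 6.3]
gripper_width: 0.565
gripper_force: 30.0
```

```bash
python3 go.py c 0.036 -0.028 0.036
```

```text
t 28.32 tcp [ 0.5574 -0.1365  0.0402] yaw -5.53 carton [ 0.0176 -0.0033] w 0.5648998467767552 F [-1.2  1.2  6.3] j [  2.  28. -20.   0. -42.  82.]
turn -0.002 then tool d 18.4 24.7 4.2
```

{"op": "drive_tool", "data": {"moves": [{"delta_pos": [0, 0, -12], "turn": 0, "claw": 0}, {"delta_pos": [0, 0, 0], "turn": 0, "claw": 0}, {"delta_pos": [9, 12.5, 0], "turn": 0, "claw": 0}, {"delta_pos": [9.5, 12.5, 0], "turn": 0, "claw": 0}, {"delta_pos": [0, 0, 0], "turn": 0, "claw": 0}, {"delta_pos": [0, 0, 6], "turn": 0, "claw": 0}, {"delta_pos": [0, 0, 5.5], "turn": 0, "claw": 0}, {"delta_pos": [0, 0, 0], "turn": 0, "claw": 0}, {"delta_pos": [0, 0, 0], "turn": 0, "claw": 0}]}}

```text
time_s: 29.45
tcp_pos: [0.5722, -0.1631, 0.0401]
ee_rot: [[0.995, -0.096, -0.001], [-0.096, -0.995, -0.0], [-0.001, 0.0, -1.0]]
wrist_force: [-2.8, -0.4, 5.2]
gripper_width: 0.567
gripper_force: 30.0
```

```bash
python3 go.py c 0.036 -0.028 0.0400
```

```text
t 29.45 tcp [ 0.5722 -0.1631  0.0401] yaw -5.51 carton [ 0.0349 -0.0284] w 0.5667257998514973 F [-2.8 -0.4  5.2] j [ -0.  30. -16.   0. -44.  85.]
turn -0.002 then tool d 1.1 -0.4 0.1
```

{"op": "drive_tool", "data": {"moves": [{"delta_pos": [0, 0, 0], "turn": 0, "claw": 0.72}, {"delta_pos": [0, 0, 0], "turn": 0, "claw": 0.72}, {"delta_pos": [0, 0, 0], "turn": 0, "claw": 0.72}, {"delta_pos": [0, 0, -20], "turn": 0, "claw": 0.72}, {"delta_pos": [0, 0, -45], "turn": 0, "claw": 0.72}, {"delta_pos": [0, 0, -60], "turn": 0, "claw": 0.72}, {"delta_pos": [0, 0, -60], "turn": 0, "claw": 0.72}, {"delta_pos": [-4, -55, 0], "turn": 0, "claw": 1}, {"delta_pos": [-4, -55, 0], "turn": 0, "claw": 1}, {"delta_pos": [-4, -55, 0], "turn": 0, "claw": 1}, {"delta_pos": [-4, -55, 0], "turn": 0, "claw": 1}, {"delta_pos": [-4, -55, 0], "turn": 0, "claw": 1}]}}

```text
time_s: 30.95
tcp_pos: [0.5792, 0.1144, 0.2245]
ee_rot: [[0.995, -0.097, 0.0], [-0.097, -0.995, 0.0], [0.0, -0.0, -1.0]]
wrist_force: [0.9, 0.5, 1.5]
gripper_width: 0.998
gripper_force: 0.0
```

{"op": "drive_tool", "data": {"moves": [{"delta_pos": [-4, -55, 0], "turn": 0, "claw": 1}, {"delta_pos": [0, 0, 0], "turn": 0.174, "claw": 1}, {"delta_pos": [0, 0, 0], "turn": 0.174, "claw": 1}, {"delta_pos": [0, 0, 0], "turn": 0.174, "claw": 1}, {"delta_pos": [0, 0, 0], "turn": 0.174, "claw": 1}, {"delta_pos": [0, 0, 0], "turn": 0.174, "claw": 1}, {"delta_pos": [0, 0, 0], "turn": 0.174, "claw": 1}, {"delta_pos": [0, 0, 0], "turn": 0, "claw": 1}]}}

```text
time_s: 31.95
tcp_pos: [0.5807, 0.1677, 0.2243]
ee_rot: [[0.419, -0.908, -0.0], [-0.908, -0.419, 0.0], [-0.0, 0.0, -1.0]]
wrist_force: [-0.1, -0.7, -1.5]
gripper_width: 0.998
gripper_force: 0.0
```

```bash
python3 jars.py; python3 sj.py;  python3 go.py w 0.528 0.379 0.057 -65
```

```text
white [332.4 173.6] [325 166  16  16 189] z 0.0681 xy [ 0.5718 -0.1638]
white [331.4 196.1] [324 188  16  16 190] z 0.0683 xy [ 0.5016 -0.1574]
pink [412.1 213.7] [399 201  28  26 544] max z 0.123 top [ 0.447 -0.411  0.115] low [ 0.44  -0.401  0.032]
scene lid [338.1 230.4] 182 mid [0.5281 0.3824 0.0884] med [0.53   0.3833 0.0886] size [0.049 0.047 0.012]
t 32.05 tcp [0.5807 0.1677 0.2244] yaw -65.2 carton [0.0121 0.3017] w 0.9977887072386736 F [ 0.2  0.1 -0.4] j [ 31.  20.  -2.  -0. -68.  -7.]
turn -0.004 then tool d -213.8 -41.5 167.4
```

{"op": "drive_tool", "data": {"moves": [{"delta_pos": [-43, -8.5, 0], "turn": 0, "claw": 1}, {"delta_pos": [-43, -8.5, 0], "turn": 0, "claw": 1}, {"delta_pos": [-43, -8.5, 0], "turn": 0, "claw": 1}, {"delta_pos": [-43, -8, 0], "turn": 0, "claw": 1}, {"delta_pos": [-41, -8, 0], "turn": 0, "claw": 1}, {"delta_pos": [0, 0, 0], "turn": 0, "claw": 1}, {"delta_pos": [0, 0, 30], "turn": 0, "claw": 1}, {"delta_pos": [0, 0, 35], "turn": 0, "claw": 1}, {"delta_pos": [0, 0, 0], "turn": 0, "claw": 1}]}}

```text
time_s: 33.17
tcp_pos: [0.5284, 0.3763, 0.1565]
ee_rot: [[0.417, -0.909, -0.005], [-0.909, -0.417, -0.005], [0.002, 0.007, -1.0]]
wrist_force: [0.4, -0.2, 0.3]
gripper_width: 1.001
gripper_force: 0.0
```

```bash
python3 go.py w 0.528 0.379 0.059 -65
```

```text
t 33.17 tcp [0.5284 0.3763 0.1565] yaw -65.37 carton [-0.0597  0.5044] w 1.000675214020648 F [ 0.4 -0.2  0.3] j [ 50.  27.  -1.  -0. -62. -25.]
turn -0.006 then tool d -2.6 -0.8 97.5
```

{"op": "drive_tool", "data": {"moves": [{"delta_pos": [-2, -0.5, 30], "turn": 0, "claw": 1}, {"delta_pos": [0, 0, 35], "turn": 0, "claw": 1}, {"delta_pos": [0, 0, 25], "turn": 0, "claw": 1}, {"delta_pos": [0, 0, 7], "turn": 0, "claw": 1}, {"delta_pos": [0, 0, 0], "turn": 0, "claw": 1}, {"delta_pos": [0, 0, 0], "turn": 0, "claw": 0}, {"delta_pos": [0, 0, 0], "turn": 0, "claw": 0}, {"delta_pos": [0, 0, 0], "turn": 0, "claw": 0}, {"delta_pos": [0, 0, 0], "turn": 0, "claw": 0}, {"delta_pos": [0, 0, 0], "turn": 0, "claw": 0}]}}

```text
time_s: 34.42
tcp_pos: [0.5291, 0.3804, 0.0626]
ee_rot: [[0.417, -0.909, -0.0], [-0.909, -0.417, -0.0], [0.0, 0.001, -1.0]]
wrist_force: [-1.3, -0.7, 0.9]
gripper_width: 0.565
gripper_force: 30.0
```

```bash
python3 go.py w 0.528 0.379 0.059 -65
```

```text
t 34.42 tcp [0.5291 0.3804 0.0626] yaw -65.36 carton [-0.0594  0.5086] w 0.5648928917033651 F [-1.3 -0.7  0.9] j [ 50.  33.  -7.  -0. -51. -25.]
turn -0.006 then tool d 0.8 1.6 3.6
```

{"op": "drive_tool", "data": {"moves": [{"delta_pos": [0, 0, -15], "turn": 0, "claw": 0}, {"delta_pos": [0, 0, -40], "turn": 0, "claw": 0}, {"delta_pos": [0, 0, -50], "turn": 0, "claw": 0}, {"delta_pos": [0, 0, -50], "turn": 0, "claw": 0}, {"delta_pos": [0, 0, -17], "turn": 0, "claw": 0}, {"delta_pos": [0, 0, 0], "turn": -0.174, "claw": 0}, {"delta_pos": [0, 0, 0], "turn": -0.174, "claw": 0}, {"delta_pos": [0, 0, 0], "turn": -0.174, "claw": 0}, {"delta_pos": [0, 0, 0], "turn": -0.174, "claw": 0}, {"delta_pos": [0, 0, 0], "turn": -0.174, "claw": 0}, {"delta_pos": [0, 0, 0], "turn": -0.176, "claw": 0}, {"delta_pos": [0, 0, 0], "turn": 0, "claw": 0}]}}

```text
time_s: 35.92
tcp_pos: [0.5288, 0.3802, 0.2335]
ee_rot: [[0.995, -0.097, -0.002], [-0.097, -0.995, -0.001], [-0.002, 0.001, -1.0]]
wrist_force: [-0.5, 0.5, -2.1]
gripper_width: 0.566
gripper_force: 30.0
```

```bash
python3 go.py c 0 0.031 0.042
```

```text
t 35.92 tcp [0.5288 0.3802 0.2335] yaw -5.56 carton [-0.0597  0.5084] w 0.5662701770854459 F [-0.5  0.5 -2.1] j [ 50.  24.   6.  -0. -71.  35.]
turn -0.002 then tool d 59.7 477.4 191.5
```

{"op": "drive_tool", "data": {"moves": [{"delta_pos": [6, 48, 0], "turn": 0, "claw": 0}, {"delta_pos": [6, 48, 0], "turn": 0, "claw": 0}, {"delta_pos": [6, 48, 0], "turn": 0, "claw": 0}, {"delta_pos": [6, 48, 0], "turn": 0, "claw": 0}, {"delta_pos": [6, 48, 0], "turn": 0, "claw": 0}, {"delta_pos": [6, 48, 0], "turn": 0, "claw": 0}, {"delta_pos": [6, 48, 0], "turn": 0, "claw": 0}, {"delta_pos": [6, 48, 0], "turn": 0, "claw": 0}, {"delta_pos": [6, 48, 0], "turn": 0, "claw": 0}, {"delta_pos": [6, 45, 0], "turn": 0, "claw": 0}, {"delta_pos": [0, 0, 0], "turn": 0, "claw": 0}, {"delta_pos": [0, 0, 15], "turn": 0, "claw": 0}]}}

```text
time_s: 37.42
tcp_pos: [0.5444, -0.0999, 0.2199]
ee_rot: [[0.995, -0.097, 0.003], [-0.097, -0.995, 0.0], [0.003, -0.001, -1.0]]
wrist_force: [-0.7, 0.4, -1.8]
gripper_width: 0.561
gripper_force: 30.0
```

```bash
python3 jars.py; python3 go.py c 0 0.031 0.042
```

```text
white [330.9 196.3] [323 187  17  20 225] z 0.0674 xy [ 0.5012 -0.1559]
pink [411.2 214.1] [398 201  29  26 524] max z 0.123 top [ 0.446 -0.415  0.118] low [ 0.438 -0.399  0.031]
t 37.48 tcp [ 0.5424 -0.0991  0.2165] yaw -5.52 carton [-0.0008  0.0325] w 0.5646789465889834 F [-1.2  0.7 -4.1] j [  6.  15. -10.  -0. -65.  78.]
turn -0.002 then tool d 0.8 1.5 174.5
```

{"op": "drive_tool", "data": {"moves": [{"delta_pos": [0.5, 1.5, 40], "turn": 0, "claw": 0}, {"delta_pos": [0, 0, 45], "turn": 0, "claw": 0}, {"delta_pos": [0, 0, 40], "turn": 0, "claw": 0}, {"delta_pos": [0, 0, 30], "turn": 0, "claw": 0}, {"delta_pos": [0, 0, 8], "turn": 0, "claw": 0}, {"delta_pos": [0, 0, 0], "turn": 0, "claw": 0}, {"delta_pos": [0, 0, 0], "turn": 0, "claw": 0}]}}

```text
time_s: 38.35
tcp_pos: [0.5453, -0.1011, 0.0579]
ee_rot: [[0.996, -0.094, 0.003], [-0.094, -0.996, 0.0], [0.003, -0.0, -1.0]]
wrist_force: [0.7, -0.2, -0.9]
gripper_width: 0.563
gripper_force: 30.0
```

```bash
python3 go.py c 0 0.031 0.042
```

```text
t 38.35 tcp [ 0.5453 -0.1011  0.0579] yaw -5.39 carton [0.0022 0.0307] w 0.5627164880812769 F [ 0.7 -0.2 -0.9] j [  6.  25. -21.   0. -43.  78.]
turn 0.0 then tool d -2.2 -0.3 15.9
```

{"op": "drive_tool", "data": {"moves": [{"delta_pos": [-2, 0, 8], "turn": 0, "claw": 0}, {"delta_pos": [0, 0, 6], "turn": 0, "claw": 0}, {"delta_pos": [0, 0, 2], "turn": 0, "claw": 0}, {"delta_pos": [0, 0, 0], "turn": 0, "claw": 0}, {"delta_pos": [0, 0, 0], "turn": 0, "claw": 0.68}, {"delta_pos": [0, 0, 0], "turn": 0, "claw": 0.68}, {"delta_pos": [0, 0, 0], "turn": 0, "claw": 0.68}, {"delta_pos": [0, 0, -20], "turn": 0, "claw": 0.68}, {"delta_pos": [0, 0, -45], "turn": 0, "claw": 0.68}, {"delta_pos": [0, 0, -60], "turn": 0, "claw": 0.68}, {"delta_pos": [0, 0, -60], "turn": 0, "claw": 0}, {"delta_pos": [0, -55, 0], "turn": 0, "claw": 0}]}}

```text
time_s: 39.85
tcp_pos: [0.5505, -0.048, 0.2316]
ee_rot: [[0.995, -0.099, 0.013], [-0.099, -0.995, 0.001], [0.012, -0.002, -1.0]]
wrist_force: [-0.3, 0.6, -0.8]
gripper_width: 0.532
gripper_force: 0.0
```

{"op": "drive_tool", "data": {"moves": [{"delta_pos": [0, -55, 0], "turn": 0, "claw": 0}, {"delta_pos": [0, -40, 0], "turn": 0, "claw": 0}, {"delta_pos": [0, 0, 0], "turn": 0, "claw": 0}, {"delta_pos": [0, 0, 0], "turn": 0, "claw": 0}]}}

```text
time_s: 40.35
tcp_pos: [0.5562, 0.0478, 0.2253]
ee_rot: [[0.996, -0.094, -0.001], [-0.094, -0.996, -0.0], [-0.001, 0.0, -1.0]]
wrist_force: [-0.7, 0.2, 0.6]
gripper_width: 0.081
gripper_force: 0.0
```

```bash
python3 jars.py; python3 go.py c 0 0.185 0.11; python3 - <<'E'
from h import *
save(cap('top'),'top2.png',5,(265,130,395,230))
save(cap('scene'),'sc2.png',4,(130,90,270,220))
E
```

```text
white [332.1 173.5] [324 165  17  17 200] z 0.0682 xy [ 0.5723 -0.1628]
white [312.9 184.2] [306 177  15  16 193] z 0.0685 xy [ 0.5399 -0.102 ]
white [330.8 196.6] [323 188  17  18 220] z 0.0677 xy [ 0.5003 -0.1556]
pink [412.  213.6] [399 201  28  26 529] max z 0.125 top [ 0.447 -0.412  0.116] low [ 0.44  -0.401  0.032]
t 40.4 tcp [0.5562 0.0473 0.2253] yaw -5.47 carton [-0.001   0.1795] w 0.04878366177535731 F [ 0.1  0.6 -1.3] j [ 22.  15.  -9.   0. -66.  63.]
turn -0.001 then tool d 1.0 -5.5 115.3
```

View pics/top2.png

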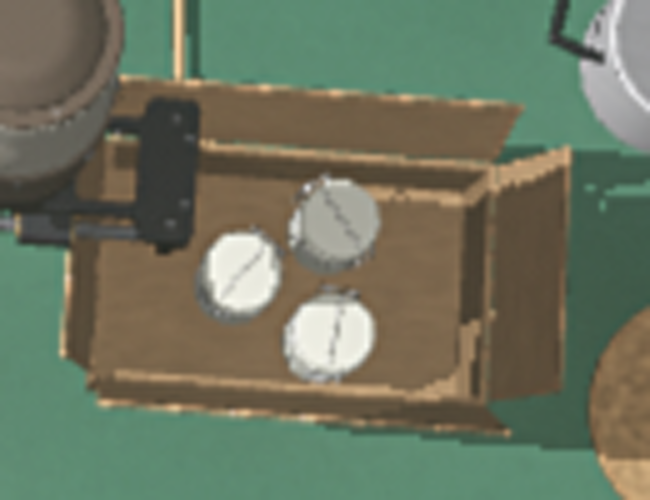

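View pics/sc2.png

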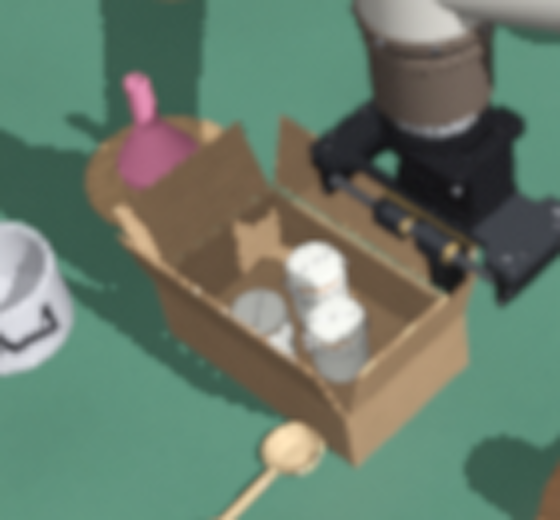

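Three lids are visible at crop (335,222), (240,275) and (330,335), all upright. The funnel stands on the trivet and all four flaps are still up. Next is the +y end flap.

{"op": "drive_tool", "data": {"moves": [{"delta_pos": [1, -6, 40], "turn": 0, "claw": 0}, {"delta_pos": [0, 0, 45], "turn": 0, "claw": 0}, {"delta_pos": [0, 0, 40], "turn": 0, "claw": 0}, {"delta_pos": [0, 0, 0], "turn": 0, "claw": 0}, {"delta_pos": [0, 20, 0], "turn": 0, "claw": 0}, {"delta_pos": [0, 20, 0], "turn": 0, "claw": 0}, {"delta_pos": [0, 20, 0], "turn": 0, "claw": 0}, {"delta_pos": [0, 20, 0], "turn": 0, "claw": 0}, {"delta_pos": [0, 20, 0], "turn": 0, "claw": 0}, {"delta_pos": [0, 15, 0], "turn": 0, "claw": 0}, {"delta_pos": [0, 0, 0], "turn": 0, "claw": 0}, {"delta_pos": [0, 0, 0], "turn": 0, "claw": 0}]}}

```text
time_s: 42.0
tcp_pos: [0.5469, -0.0607, 0.1004]
ee_rot: [[0.996, -0.095, -0.001], [-0.095, -0.996, -0.0], [-0.001, 0.0, -1.0]]
wrist_force: [-0.4, -0.0, 0.1]
gripper_width: 0.007
gripper_force: 0.0
```

```bash
cat > flaps.py <<'E'
from h import *; from go import C,TH,rot
import sys
for n in sys.argv[1:] or ['top','scene']:
    P=cloud(cap(n)).reshape(-1,3); P=P[~np.isnan(P[:,0])]; L=(P[:,:2]-C)@rot(TH); z=P[:,2]
    for k,(ax,sg,h) in dict(left=(1,1,.078),right=(1,-1,.078),near=(0,-1,.082),far=(0,1,.082)).items():
        half=.12 if ax else .075; o=sg*L[:,ax]-half; t=L[:,1-ax]
        up=(abs(t)<(.06 if ax else .1))&(o>.0)&(o<.05)&(z>h+.02)&(z<h+.08)
        fl=(abs(t)<.06)&(o<-.01)&(o>-.065)&(z>h-.02)&(z<h+.06)
        A=np.c_[-o[fl],np.ones(fl.sum())]; s=np.linalg.lstsq(A,z[fl]-h,rcond=None)[0] if fl.sum()>20 else [np.nan]*2
        print(n,k,'outside pts',up.sum(),'over-box pts',fl.sum(),'median z',np.round(np.median(z[fl]),4) if fl.any() else '','slope',np.round(s,3))
E
python3 go.py c 0 0.065 0.081; python3 flaps.py scene
```

```text
t 42.0 tcp [ 0.5469 -0.0607  0.1004] yaw -5.44 carton [0.     0.0711] w 0.006573738612515194 F [-0.4 -0.   0.1] j [ 11.  22. -19.   0. -49.  74.]
turn -0.0 then tool d -0.0 6.1 19.4
scene left outside pts 0 over-box pts 325 median z 0.0934 slope [0.377 0.004]
scene right outside pts 424 over-box pts 0 median z  slope [nan nan]
scene near outside pts 112 over-box pts 29 median z 0.0661 slope [ 0.111 -0.022]
scene far outside pts 187 over-box pts 154 median z 0.0686 slope [-0.188  0.003]
```

{"op": "drive_tool", "data": {"moves": [{"delta_pos": [0, 3, 6], "turn": 0, "claw": 0}, {"delta_pos": [0, 3, 6], "turn": 0, "claw": 0}, {"delta_pos": [0, 0, 5], "turn": 0, "claw": 0}, {"delta_pos": [0, 0, 3], "turn": 0, "claw": 0}, {"delta_pos": [0, 0, 0], "turn": 0, "claw": 0}, {"delta_pos": [0, 0, 0], "turn": 0, "claw": 0}]}}

```text
time_s: 42.8
tcp_pos: [0.5462, -0.0667, 0.0813]
ee_rot: [[0.996, -0.094, -0.001], [-0.094, -0.996, -0.0], [-0.001, 0.001, -1.0]]
wrist_force: [-1.9, 0.8, 6.3]
gripper_width: 0.006
gripper_force: 2.9
```

```bash
python3 go.py c 0 0.065 0.081; python3 flaps.py scene
```

```text
t 42.8 tcp [ 0.5462 -0.0667  0.0813] yaw -5.41 carton [-0.0001  0.0651] w 0.006131020847084333 F [-1.9  0.8  6.3] j [ 10.  23. -21.   0. -46.  75.]
turn 0.0 then tool d 0.1 0.1 0.3
scene left outside pts 19 over-box pts 266 median z 0.0811 slope [0.094 0.002]
scene right outside pts 422 over-box pts 0 median z  slope [nan nan]
scene near outside pts 152 over-box pts 2 median z 0.0685 slope [nan nan]
scene far outside pts 191 over-box pts 168 median z 0.0682 slope [-0.007 -0.011]
```

{"op": "drive_tool", "data": {"moves": [{"delta_pos": [0, 0, 2], "turn": 0, "claw": 0}, {"delta_pos": [0, 0, 0], "turn": 0, "claw": 0}, {"delta_pos": [0, 0, -30], "turn": 0, "claw": 0}, {"delta_pos": [0, 0, -50], "turn": 0, "claw": 0}, {"delta_pos": [0, 0, -40], "turn": 0, "claw": 0}, {"delta_pos": [0, 45, 0], "turn": 0, "claw": 0}, {"delta_pos": [0, 50, 0], "turn": 0, "claw": 0}, {"delta_pos": [0, 50, 0], "turn": 0, "claw": 0}, {"delta_pos": [0, 50, 0], "turn": 0, "claw": 0}, {"delta_pos": [0, 50, 0], "turn": 0, "claw": 0}, {"delta_pos": [0, 10, 0], "turn": 0, "claw": 0}, {"delta_pos": [0, 0, 0], "turn": 0, "claw": 0}]}}

```text
time_s: 44.35
tcp_pos: [0.522, -0.3207, 0.1979]
ee_rot: [[0.995, -0.096, -0.001], [-0.096, -0.995, 0.001], [-0.001, -0.001, -1.0]]
wrist_force: [0.0, 0.6, 0.5]
gripper_width: 0.005
gripper_force: 0.0
```

```bash
python3 go.py c 0 -0.190 0.1; python3 flaps.py
```

```text
t 44.35 tcp [ 0.522  -0.3207  0.1979] yaw -5.51 carton [-0.0003 -0.19  ] w 0.0053775075147205675 F [0.  0.6 0.5] j [-16.  22.  -3.  -0. -65. 101.]
turn -0.002 then tool d 0.3 -0.0 97.9
top left outside pts 0 over-box pts 692 median z 0.0814 slope [-0.013  0.004]
top right outside pts 0 over-box pts 0 median z  slope [nan nan]
top near outside pts 187 over-box pts 293 median z 0.07 slope [-0.12  -0.005]
top far outside pts 432 over-box pts 307 median z 0.0697 slope [-0.051 -0.008]
scene left outside pts 0 over-box pts 428 median z 0.081 slope [-0.003  0.003]
scene right outside pts 417 over-box pts 0 median z  slope [nan nan]
scene near outside pts 571 over-box pts 180 median z 0.0683 slope [-0.056 -0.009]
scene far outside pts 185 over-box pts 163 median z 0.069 slope [-0.05  -0.009]
```

{"op": "drive_tool", "data": {"moves": [{"delta_pos": [0, 0, 40], "turn": 0, "claw": 0}, {"delta_pos": [0, 0, 40], "turn": 0, "claw": 0}, {"delta_pos": [0, 0, 18], "turn": 0, "claw": 0}, {"delta_pos": [0, 0, 0], "turn": 0, "claw": 0}, {"delta_pos": [0, -20, 0], "turn": 0, "claw": 0}, {"delta_pos": [0, -20, 0], "turn": 0, "claw": 0}, {"delta_pos": [0, -20, 0], "turn": 0, "claw": 0}, {"delta_pos": [0, -20, 0], "turn": 0, "claw": 0}, {"delta_pos": [0, -20, 0], "turn": 0, "claw": 0}, {"delta_pos": [0, -20, 0], "turn": 0, "claw": 0}, {"delta_pos": [0, 0, 0], "turn": 0, "claw": 0}, {"delta_pos": [0, 0, 0], "turn": 0, "claw": 0}]}}

```text
time_s: 45.95
tcp_pos: [0.5337, -0.2006, 0.1004]
ee_rot: [[0.996, -0.094, -0.0], [-0.094, -0.996, 0.0], [-0.0, -0.0, -1.0]]
wrist_force: [0.7, -0.5, 0.1]
gripper_width: 0.005
gripper_force: 0.0
```

```bash
python3 go.py c 0 -0.065 0.081; python3 flaps.py scene
```

```text
t 45.95 tcp [ 0.5337 -0.2006  0.1004] yaw -5.42 carton [ 0.0001 -0.0694] w 0.005201553243272727 F [ 0.7 -0.5  0.1] j [ -4.  23. -17.  -0. -50.  89.]
turn 0.0 then tool d -0.1 -4.4 19.4
scene left outside pts 0 over-box pts 432 median z 0.0808 slope [-0.007  0.003]
scene right outside pts 0 over-box pts 180 median z 0.0947 slope [ 0.499 -0.001]
scene near outside pts 515 over-box pts 184 median z 0.0685 slope [-0.102 -0.007]
scene far outside pts 193 over-box pts 212 median z 0.07 slope [-0.047 -0.003]
```

{"op": "drive_tool", "data": {"moves": [{"delta_pos": [0, -2, 6], "turn": 0, "claw": 0}, {"delta_pos": [0, -2, 6], "turn": 0, "claw": 0}, {"delta_pos": [0, 0, 5], "turn": 0, "claw": 0}, {"delta_pos": [0, 0, 5], "turn": 0, "claw": 0}, {"delta_pos": [0, 0, 0], "turn": 0, "claw": 0}, {"delta_pos": [0, 0, 0], "turn": 0, "claw": 0}]}}

```text
time_s: 46.75
tcp_pos: [0.5341, -0.197, 0.081]
ee_rot: [[0.996, -0.094, 0.0], [-0.094, -0.996, -0.001], [0.0, 0.001, -1.0]]
wrist_force: [-5.6, 3.9, 15.0]
gripper_width: 0.005
gripper_force: 7.4
```

{"op": "drive_tool", "data": {"moves": [{"delta_pos": [0, 0, -30], "turn": 0, "claw": 0}, {"delta_pos": [0, 0, -50], "turn": 0, "claw": 0}, {"delta_pos": [0, 0, -50], "turn": 0, "claw": 0}, {"delta_pos": [-40, -20, 0], "turn": 0, "claw": 0}, {"delta_pos": [-50, -25, 0], "turn": 0, "claw": 0}, {"delta_pos": [-40, -20, 0], "turn": 0, "claw": 0}, {"delta_pos": [0, 0, 0], "turn": 0, "claw": 0}, {"delta_pos": [0, 0, 0], "turn": 0, "claw": 0}]}}

```text
time_s: 47.75
tcp_pos: [0.4113, -0.12, 0.2088]
ee_rot: [[0.996, -0.094, 0.001], [-0.094, -0.996, -0.0], [0.001, 0.0, -1.0]]
wrist_force: [0.3, -0.1, 0.7]
gripper_width: 0.001
gripper_force: 0.0
```

```bash
python3 go.py c -0.130 0 0.102; python3 flaps.py
```

```text
t 47.75 tcp [ 0.4113 -0.12    0.2088] yaw -5.41 carton [-0.1294 -0.0007] w 0.0009368205060569564 F [ 0.3 -0.1  0.7] j [  6.   3. -27.   0. -60.  79.]
turn 0.0 then tool d -0.6 -0.7 106.8
top left outside pts 0 over-box pts 585 median z 0.0814 slope [-0.005  0.004]
top right outside pts 0 over-box pts 364 median z 0.0816 slope [-0.011  0.004]
top near outside pts 0 over-box pts 139 median z 0.072 slope [-0.408  0.014]
top far outside pts 607 over-box pts 377 median z 0.0716 slope [-0.06  -0.006]
scene left outside pts 0 over-box pts 429 median z 0.0806 slope [-0.001  0.003]
scene right outside pts 0 over-box pts 370 median z 0.0809 slope [-0.014  0.003]
scene near outside pts 573 over-box pts 235 median z 0.0696 slope [-0.078 -0.006]
scene far outside pts 190 over-box pts 207 median z 0.0701 slope [-0.055 -0.007]
```

{"op": "drive_tool", "data": {"moves": [{"delta_pos": [0, 0, 40], "turn": 0, "claw": 0}, {"delta_pos": [0, 0, 45], "turn": 0, "claw": 0}, {"delta_pos": [0, 0, 22], "turn": 0, "claw": 0}, {"delta_pos": [0, 0, 0], "turn": 0, "claw": 0}, {"delta_pos": [20, 0, 0], "turn": 0, "claw": 0}, {"delta_pos": [20, 0, 0], "turn": 0, "claw": 0}, {"delta_pos": [20, 0, 0], "turn": 0, "claw": 0}, {"delta_pos": [20, 0, 0], "turn": 0, "claw": 0}, {"delta_pos": [20, 0, 0], "turn": 0, "claw": 0}, {"delta_pos": [2, 0, 0], "turn": 0, "claw": 0}, {"delta_pos": [0, 0, 0], "turn": 0, "claw": 0}, {"delta_pos": [0, 0, 0], "turn": 0, "claw": 0}]}}

```text
time_s: 49.35
tcp_pos: [0.5118, -0.1297, 0.1018]
ee_rot: [[0.995, -0.095, -0.0], [-0.095, -0.995, 0.0], [-0.0, -0.0, -1.0]]
wrist_force: [-0.3, 0.5, 0.5]
gripper_width: 0.008
gripper_force: 0.1
```

```bash
python3 go.py c -0.022 0 0.085; python3 flaps.py scene
```

```text
t 49.35 tcp [ 0.5118 -0.1297  0.1018] yaw -5.44 carton [-0.0285 -0.0009] w 0.007931135370754442 F [-0.3  0.5  0.5] j [  3.  20. -23.  -0. -48.  81.]
turn -0.0 then tool d 6.5 -0.9 16.8
scene left outside pts 2 over-box pts 453 median z 0.0824 slope [0.012 0.009]
scene right outside pts 0 over-box pts 322 median z 0.0818 slope [-0.009  0.008]
scene near outside pts 0 over-box pts 288 median z 0.0982 slope [-0.027  0.015]
scene far outside pts 186 over-box pts 210 median z 0.0696 slope [-0.078 -0.006]
```

Pressing the near flap down, then moving out over the far side.

{"op": "drive_tool", "data": {"moves": [{"delta_pos": [3, 0, 6], "turn": 0, "claw": 0}, {"delta_pos": [0, 0, 6], "turn": 0, "claw": 0}, {"delta_pos": [0, 0, 5], "turn": 0, "claw": 0}, {"delta_pos": [0, 0, 3], "turn": 0, "claw": 0}, {"delta_pos": [0, 0, 0], "turn": 0, "claw": 0}, {"delta_pos": [0, 0, 0], "turn": 0, "claw": 0}]}}

```text
time_s: 50.15
tcp_pos: [0.5155, -0.13, 0.085]
ee_rot: [[0.996, -0.093, 0.001], [-0.093, -0.996, -0.001], [0.001, 0.001, -1.0]]
wrist_force: [-7.5, 3.5, 22.0]
gripper_width: 0.008
gripper_force: 11.2
```

{"op": "drive_tool", "data": {"moves": [{"delta_pos": [0, 0, -30], "turn": 0, "claw": 0}, {"delta_pos": [0, 0, -50], "turn": 0, "claw": 0}, {"delta_pos": [0, 0, -50], "turn": 0, "claw": 0}, {"delta_pos": [40, 0, 0], "turn": 0, "claw": 0}, {"delta_pos": [50, 0, 0], "turn": 0, "claw": 0}, {"delta_pos": [50, 0, 0], "turn": 0, "claw": 0}, {"delta_pos": [15, 0, 0], "turn": 0, "claw": 0}, {"delta_pos": [0, 0, 0], "turn": 0, "claw": 0}, {"delta_pos": [0, 0, 0], "turn": 0, "claw": 0}]}}

```text
time_s: 51.28
tcp_pos: [0.6688, -0.1445, 0.2111]
ee_rot: [[0.996, -0.095, -0.001], [-0.095, -0.996, 0.0], [-0.001, -0.0, -1.0]]
wrist_force: [-1.2, 0.0, 0.1]
gripper_width: 0.006
gripper_force: 0.0
```

```bash
python3 go.py c 0.130 0 0.102; python3 flaps.py
```

```text
t 51.27 tcp [ 0.6688 -0.1445  0.2111] yaw -5.43 carton [ 0.1292 -0.0008] w 0.005845149288579629 F [-1.2  0.   0.1] j [  1.  28.   9.  -0. -71.  83.]
turn -0.0 then tool d 0.8 -0.8 109.1
top left outside pts 0 over-box pts 0 median z  slope [nan nan]
top right outside pts 0 over-box pts 696 median z 0.0837 slope [-0.001  0.006]
top near outside pts 0 over-box pts 499 median z 0.0854 slope [-0.005  0.003]
top far outside pts 496 over-box pts 280 median z 0.07 slope [-0.064 -0.007]
scene left outside pts 0 over-box pts 437 median z 0.0828 slope [-0.005  0.005]
scene right outside pts 0 over-box pts 153 median z 0.0835 slope [-0.058  0.008]
scene near outside pts 0 over-box pts 377 median z 0.0847 slope [0.001 0.003]
scene far outside pts 125 over-box pts 210 median z 0.0696 slope [-0.084 -0.005]
```

{"op": "drive_tool", "data": {"moves": [{"delta_pos": [0, 0, 40], "turn": 0, "claw": 0}, {"delta_pos": [0, 0, 45], "turn": 0, "claw": 0}, {"delta_pos": [0, 0, 24], "turn": 0, "claw": 0}, {"delta_pos": [0, 0, 0], "turn": 0, "claw": 0}, {"delta_pos": [-20, 0, 0], "turn": 0, "claw": 0}, {"delta_pos": [-20, 0, 0], "turn": 0, "claw": 0}, {"delta_pos": [-20, 0, 0], "turn": 0, "claw": 0}, {"delta_pos": [-20, 0, 0], "turn": 0, "claw": 0}, {"delta_pos": [-20, 0, 0], "turn": 0, "claw": 0}, {"delta_pos": [-2, 0, 0], "turn": 0, "claw": 0}, {"delta_pos": [0, 0, 0], "turn": 0, "claw": 0}, {"delta_pos": [0, 0, 0], "turn": 0, "claw": 0}]}}

```text
time_s: 52.88
tcp_pos: [0.5691, -0.135, 0.103]
ee_rot: [[0.996, -0.094, 0.001], [-0.094, -0.996, -0.0], [0.001, 0.0, -1.0]]
wrist_force: [-0.7, 0.4, -0.0]
gripper_width: 0.004
gripper_force: 0.2
```

```bash
python3 go.py c 0.025 0 0.085; python3 flaps.py scene | grep far
```

```text
t 52.88 tcp [ 0.5691 -0.135   0.103 ] yaw -5.42 carton [ 0.0291 -0.0008] w 0.003886497649797946 F [-0.7  0.4 -0. ] j [  3.  24. -14.   0. -51.  82.]
turn -0.0 then tool d -4.1 -0.8 18.0
scene far outside pts 0 over-box pts 379 median z 0.0946 slope [0.4   0.002]
```

{"op": "drive_tool", "data": {"moves": [{"delta_pos": [-3, 0, 6], "turn": 0, "claw": 0}, {"delta_pos": [0, 0, 6], "turn": 0, "claw": 0}, {"delta_pos": [0, 0, 5], "turn": 0, "claw": 0}, {"delta_pos": [0, 0, 3], "turn": 0, "claw": 0}, {"delta_pos": [0, 0, 0], "turn": 0, "claw": 0}, {"delta_pos": [0, 0, 0], "turn": 0, "claw": 0}]}}

```text
time_s: 53.68
tcp_pos: [0.5647, -0.1347, 0.0852]
ee_rot: [[0.996, -0.093, -0.001], [-0.093, -0.996, -0.001], [-0.001, 0.001, -1.0]]
wrist_force: [-5.8, 2.4, 17.2]
gripper_width: 0.005
gripper_force: 8.1
```

{"op": "drive_tool", "data": {"moves": [{"delta_pos": [0, 0, -30], "turn": 0, "claw": 0}, {"delta_pos": [0, 0, -50], "turn": 0, "claw": 0}, {"delta_pos": [0, 0, -50], "turn": 0, "claw": 0}, {"delta_pos": [-40, -50, 0], "turn": 0, "claw": 0}, {"delta_pos": [-40, -50, 0], "turn": 0, "claw": 0}, {"delta_pos": [-20, -50, 0], "turn": 0, "claw": 0}, {"delta_pos": [0, -50, 0], "turn": 0, "claw": 0}, {"delta_pos": [0, -50, 0], "turn": 0, "claw": 0}, {"delta_pos": [0, 0, 0], "turn": 0, "claw": 0}, {"delta_pos": [0, 0, 0], "turn": 0, "claw": 0}]}}

```text
time_s: 54.92
tcp_pos: [0.4906, 0.1211, 0.212]
ee_rot: [[0.996, -0.094, -0.001], [-0.094, -0.996, -0.001], [-0.001, 0.001, -1.0]]
wrist_force: [-0.3, -0.7, -0.6]
gripper_width: 0.006
gripper_force: 0.0
```

```bash
python3 jars.py; python3 flaps.py; python3 - <<'E'
from h import *
save(cap('top'),'top3.png',1.5)
E
```

```text
pink [411.5 213.9] [399 201  28  26 491] max z 0.124 top [ 0.446 -0.416  0.117] low [ 0.441 -0.401  0.031]
top left outside pts 0 over-box pts 695 median z 0.0853 slope [-0.002  0.007]
top right outside pts 0 over-box pts 696 median z 0.0855 slope [0.002 0.007]
top near outside pts 0 over-box pts 706 median z 0.0854 slope [-0.     0.003]
top far outside pts 0 over-box pts 684 median z 0.0858 slope [-0.008  0.004]
scene left outside pts 0 over-box pts 435 median z 0.0848 slope [-0.006  0.007]
scene right outside pts 0 over-box pts 370 median z 0.0848 slope [0.009 0.006]
scene near outside pts 0 over-box pts 389 median z 0.0847 slope [0.002 0.003]
scene far outside pts 0 over-box pts 412 median z 0.0849 slope [-0.     0.003]
```

View pics/top3.png

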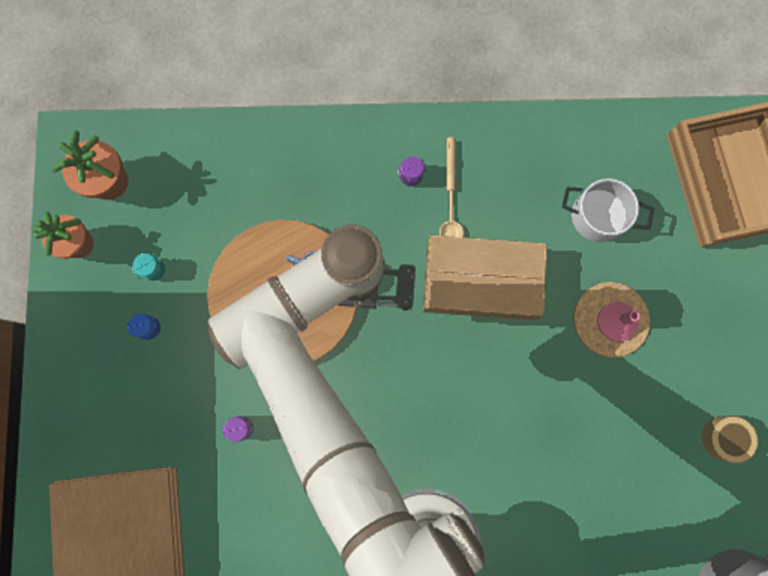

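The carton at (485,277) is closed flat. The funnel is on the trivet at (618,320), the mug, pot and spoon have not moved, and the arm touches nothing.

```bash
python3 -c "
from station import ticket
print(ticket.finish_job())"
```

```text
the job is handed in; nothing more can be done
None
```

The job is handed in: the funnel stands spout up on the trivet, all three clip-lid jars are upright in the carton, and the end flaps then the side flaps are closed flat, with the mug, pot and spoon left alone (one jar was knocked inside the carton partway, and I put it back in place).

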